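Sort two sprung pointer units and hold the good one out at its length mark

ROBOT

A 6-joint arm with a two-finger parallel gripper is mounted at the origin on a cart in front of the work surface, level with it; the furniture and walls round the work are solid. World frame = base frame: x ahead of the robot, y to its left, z up, the work surface at z = 0. Lengths are in mm, angles in rad, forces in N, time in s.
With the tool pointing down it reaches from about 325 to 925 mm from the base axis. Payload 3.1 kg.
Tool frame: the origin (TCP) lies at the centre of the arm's flange, where the gripper is bolted on; the fingertips stand 173 mm ahead of it and the grasp point (between the pads) lies 155 mm ahead of it; z points along the fingers, y is the direction in which the jaws open and shut (so a half turn about z gives the same grasp; the last joint's range is limited). The gripper opens to 85 mm and grips with 20 to 120 N. Pads are 22 mm wide; open, the fingers measure 114 mm over their backs; the gripper's body (76 mm by 85 mm) begins 54 mm behind the grasp point. The pads swing forward as they close: fully open they stand 13 mm farther back than shut.
Start: joints at [1.168, 0.217, 1.613, -0, 1.311, -0.112], TCP at [179.181, 598.778, 404.7] pointing down, gripper open.
Joint ranges: [-2.75, 2.75], [-0.78, 2.1], [0.31, 2.55], [-1.13, 4.27], [0.13, 2.63], [-2.58, 2.58]. Speed limits (rad/s): [2.79, 2.79, 3.14, 3.14, 3.14, 3.14].

INTERFACE

Orientations are given as a unit quaternion [x, y, z, w].
In Python, from rig import robot, cams gives the robot as it stands. The module is installed in compiled form; this text tells all that it offers.
- The arm moves only by the shell command python3 -m jog 'ROWS' [OPENING]. ROWS is JSON, one flat list of numbers, 4 for each row, row after row: the shift along the tool's x, y, z in m, then the turn about the tool's z in degrees. In form: [x, y, z, spin, x, y, z, spin, ...]. A call has 1 to 12 rows; each row shifts and turns the commanded pose from where the row before left it, along the tool's axes as they then stand; what a row does not reach is not made up. A row lasts 1/10 s, in which the tool goes at most 50 mm and 8.59 degrees, less where a joint would pass 70% of its speed; a pose out of reach is approached as far as the arm can. A call with a gripper value outside its range is refused whole. OPENING is the closure in counts, from 0 (fully open) to 255 (shut), set as the call begins (- or left out, the last holds). The fingers move at their own pace and stop on an object; the grip force is fixed at half the most. Time passes only in rows, so rows that do not move let the fingers close. It gives the time, the measured TCP pose, the force and the opening at its end, in the units of the state.
- robot.state(): the state, without advancing time (a new reading comes with each control period).
- cams.camera(name): name is "scene" or "side" or "wrist"; returns a dict with "pixels" (384x512x3 uint8, red, green, blue), "fx", "fy", "cx", "cy" (pixels), "distortion" ([k1, k2, p1, p2, k3] as OpenCV has them; the pictures are not rectified), "rvec" (rotation vector, rad) and "tvec" (3), from world to camera coordinates, as OpenCV has them. Camera axes: x right, y down, z forward; pixel columns grow to the right and rows downward; lengths in mm; the calibration is good to about 2 mm. A picture is of the moment at which its call begins. There is no depth.
- robot.hand_in(): hands the job in, once; it reports no verdict.
Trained networks look in the newest picture that a camera, given by its name, has taken for a name from the list of things; names that differ only in an ending like _2 or _b are one class to them, and where a whole thing is asked for, a point or a joint stands for the part that bears it (a point fixed in the world has none). Each returns a list of dicts, best first, with "confidence" (0 to 1); they miss things now and then, are a little off and sometimes report something else, mostly with a low value. They report only what shows in the picture. A call takes as long as a camera call.
- cams.spot_in(query, camera): "position" ([row, column] in pixels, amid what is visible of it).
- cams.regions_of(query, camera): "mask" (384x512 bool, what is visible of it) and "position" ([row, column] in pixels, amid what is visible of it).
The state is a dict: "clock": time; "q": joint angles; "joint_velocities": joint speeds; "effort": joint torques, N m; "ee_pos": TCP position; "ee_rot": TCP orientation; "wrist_force": force on the tool from outside, world axes, zero at the start; "moment": the same for the moment, N m; "gripper_width": finger opening in mm.
Only numpy, scipy, OpenCV 4.12 (cv2) and the standard library are available. Lean on these libraries where they do the work, as an engineer would, in place of code of your own. Each camera call takes 0.05 s, during which the arm holds its last target.

TASK

Two sprung pointer units lie on the bench: put the rejected one, with the square tag, flat in the wooden reject tray, and seat the passed one, with the round tag, fully down in the steel test cradle with its rod out through the slotted front wall. Then take the seated unit's rod by its knob, pull it straight out against its spring until the collar on the rod stands over the brass mark ridge, and finish while still holding it there: do not let go. Leave the other things on the bench where they are.

Things in the scene. Friction and masses are not known exactly. Their poses are not given: they have to be found in the camera images.
- round_center (a point): centre (24 mm up) of the housing with the round (26 mm across) brass tag on top: aluminium block 50 mm along x, 36 along y, 48 high (51 with tag), about 0.36 kg; grasp across the 36 mm. Its rod leaves the -x face along -x, 30 mm above the underside, through a bush 12 mm across, 6 mm long; rod in, the knob ends 83 mm from this centre.
- square_center (a point): centre (24 mm up) of the housing with the square (24 mm) brass tag on top: aluminium block 50 mm along x, 36 along y, 48 high (51 with tag), about 0.36 kg; grasp across the 36 mm. Its rod leaves the -x face along -x, 30 mm above the underside, through a bush 12 mm across, 6 mm long; rod in, the knob ends 83 mm from this centre.
- round_collar (a point): centre, on the rod's axis, of the brass collar (20 mm across, 4 mm thick) on the round-tag unit's 8 mm rod. It moves with the rod; rod in, it is 43 mm out (-x) from the housing's centre. Axes as the housing's.
- round_knob: the knurled steel knob on the outer end of the round-tag unit's rod: a cylinder 18 mm across, 24 mm long along the rod; origin at its centre, 28 mm further out (-x) than the collar. Axes as the housing's. Grasp it across the rod (along y) from above.
- round_rod (a joint): how far the round-tag unit's rod is out, m: 0 in, 0.045 at its stop. The spring draws it back in: 2.4 N at 0, plus 1.2 N for each 10 mm.
- cradle: steel test cradle, fixed; origin on the bench under the nest's centre, +x away from the slotted front wall. Nest floor 6 mm above the bench, 58 mm long (x), 42 mm wide: 4 and 3 mm play each side. Housing goes in with its x along cradle x, rod to -x; its centre is then 30 mm above the bench. Side and rear walls reach 20 mm above the bench, flared.
- cradle_front (a point): middle of the front wall's slot, 36 mm above the bench, 32 mm in front (-x) of the nest's centre. The wall is 6 mm thick, reaches 48 mm above the bench with a flared top; the slot for rod and bush is 20 mm wide, open at the top. When the rod is pulled the housing slides forward to this wall. A base strip 64 mm wide, 6 mm high runs on 83 mm further under the rod.
- mark_bar: length mark: brass ridge across the base strip, 10 mm along x, 60 along y, 4 high, top 10 mm above the bench; origin at the centre of its underside, axes as the cradle's. Its place differs each time, 65 to 81 mm in front of the nest's centre (18 to 34 mm of rod travel). At the mark, the collar has the same x in cradle axes.
- reject_tray: open wooden reject tray, fixed to the bench, 80 mm (its x) by 66 mm outside, walls 5 mm thick, 12 mm high, floor 5 mm thick; origin at the centre of its underside. The housing sits flat inside (10 mm play each side) with its x along the tray's x, either way round; the rod overhangs the wall.
- stone_dish: small round dish of cut stones, 52 mm across, 10 mm high; leave alone; origin at the centre of its underside
- matchbox: matchbox 36 x 52 x 15 mm; leave alone; origin at the centre of its underside
- brass_weight: round brass weight with a knob, 32 mm across, 30 mm high; leave alone; origin at the centre of its underside
- ring_clamp: wooden ring clamp 30 x 125 x 25 mm, lying; leave alone; origin at the centre of its underside

How it is judged:
By the outcome, as a careful person would: the job done as asked, in the order asked, and still so for the second after the job is handed in, while the arm keeps its last pose, push and grip.
It also fails if it takes over 64 s, if anything falls off the work surface, if the arm or the gripper's body presses on something with over 40 N, if the wrist force passes 120 N, or if a joint passes its speed limit or range.

## Working session

There is one attempt and no reset: what is moved stays moved. The work goes in short steps, Python scripts to look and compute and a shell command to move; the robot and the scene stay as the last step left them, time stands still between calls to the robot, and variables do not carry over. Pictures are saved under pics/ and viewed, and the job is handed in when it is done.

```bash
mkdir -p pics; ls; python3 - <<'E'
from rig import robot,cams
import cv2
s=robot.state()
print(s)
for n in ["scene","side","wrist"]:
    c=cams.camera(n)
    cv2.imwrite(f"pics/{n}0.png",cv2.cvtColor(c["pixels"],cv2.COLOR_RGB2BGR))
    print(n,c["fx"],c["fy"],c["cx"],c["cy"],c["distortion"],c["rvec"],c["tvec"])
E
```

```text
pics
{'clock': 0.0, 'q': array([ 1.16781215e+00,  2.17796895e-01,  1.61493691e+00, -2.43037238e-05,
        1.31129660e+00, -1.12213271e-01]), 'joint_velocities': array([-1.52005379e-05,  5.19294290e-04,  7.24397273e-04, -5.79104522e-04,
        4.14109405e-04, -1.30884251e-03]), 'effort': array([-2.09780305e-04, -3.96861219e+01, -3.03848362e+01, -2.33863775e-04,
        9.81764286e-03, -1.62824165e-05]), 'ee_pos': array([179.01364544, 598.39739083, 403.33979787]), 'ee_rot': array([ 1.44870621e-01,  9.89449856e-01, -1.18165095e-03, -2.99166458e-04]), 'wrist_force': array([-0.56028472, -0.39792754, -0.59897529]), 'moment': array([ 0.01617473, -0.05997897,  0.04130411]), 'gripper_width': 85.35995267226389}
scene 437.0631918972869 437.0631918972869 258.33293579895854 196.45342232386722 [-0.15062937  0.          0.          0.          0.        ] [ 1.91754414 -0.63777665  0.44937841] [-338.52752463  228.02057344  973.67703966]
side 352.4988402658354 352.4988402658354 252.5926150714538 190.70960247225804 [0.00447759 0.         0.         0.         0.        ] [ 0.27675943 -2.77308113  1.24800692] [ 543.85332441   18.92443128 1042.04615933]
wrist 297.7198802651845 297.7198802651845 253.70782600185734 193.59595814061376 [-0.06369998  0.          0.          0.          0.        ] [-2.30619766 -1.71661059 -0.27102631] [-623.07339979  -41.46306765  380.34252508]
```

View pics/scene0.png

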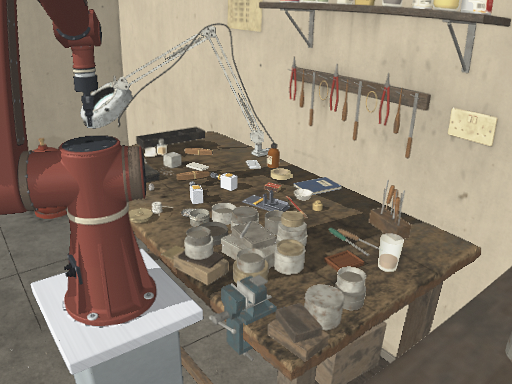

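View pics/side0.png

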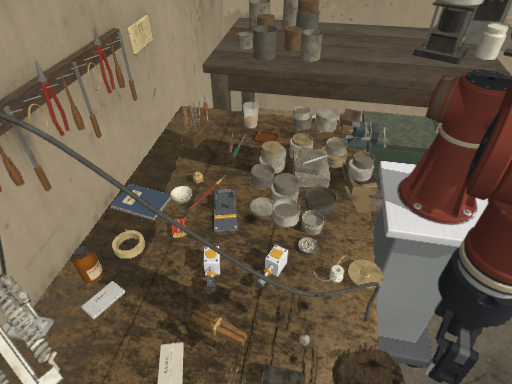

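View pics/wrist0.png

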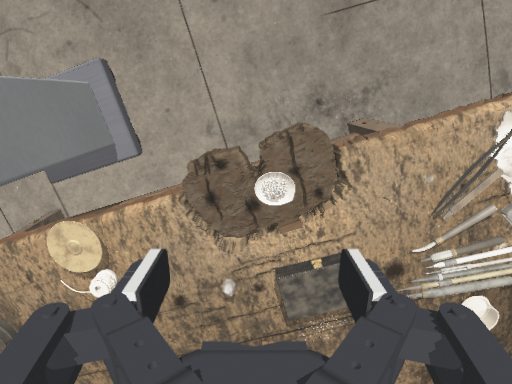

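The side view shows two housings at about (212,262) and (275,261), the cradle near (225,210) and a possible tray near (265,137). Next I'll query the networks.

```bash
cat > h.py <<'E'
import numpy as np,cv2
from rig import robot,cams
def K(c): return np.array([[c["fx"],0,c["cx"]],[0,c["fy"],c["cy"]],[0,0,1.]])
def ray(c,rc):
    p=cv2.undistortPoints(np.array([[[rc[1],rc[0]]]],float),K(c),np.array(c["distortion"]))[0,0]
    R=cv2.Rodrigues(np.array(c["rvec"]))[0]; t=np.array(c["tvec"])
    return -R.T@t, R.T@np.array([p[0],p[1],1.])
def onz(c,rc,z):
    o,d=ray(c,rc); return o+d*(z-o[2])/d[2]
def tri(c1,r1,c2,r2):
    o1,d1=ray(c1,r1);o2,d2=ray(c2,r2)
    A=np.stack([d1,-d2],1); s=np.linalg.lstsq(A,o2-o1,rcond=None)[0]
    a=o1+s[0]*d1;b=o2+s[1]*d2
    return (a+b)/2,np.linalg.norm(a-b)
def proj(c,P):
    return cv2.projectPoints(np.array(P,float).reshape(-1,1,3),np.array(c["rvec"]),np.array(c["tvec"]),K(c),np.array(c["distortion"]))[0][:,0]
def save(c,n,box=None,s=1):
    im=cv2.cvtColor(c["pixels"],cv2.COLOR_RGB2BGR)
    if box: im=im[box[0]:box[1],box[2]:box[3]]
    if s!=1: im=cv2.resize(im,None,fx=s,fy=s,interpolation=cv2.INTER_CUBIC)
    cv2.imwrite("pics/"+n,im)
E
python3 - <<'E'
from h import *
C={n:cams.camera(n) for n in ["scene","side"]}
save(C["side"],"side_z.png",(110,310,150,350),3)
save(C["scene"],"scene_z.png",(130,290,140,380),3)
for q,z in [("round_center",24),("square_center",24),("round_collar",30),("round_knob",30),("cradle",10),("mark_bar",10),("reject_tray",6),("stone_dish",5),("matchbox",7),("brass_weight",15),("ring_clamp",12)]:
    for n in C:
        for d in cams.spot_in(q,n)[:2]:
            print(q,n,round(d["confidence"],2),np.round(d["position"],1),np.round(onz(C[n],d["position"],z)))
E
```

```text
round_center scene 0.86 [179.7 227.3] [586. 387.  24.]
round_center scene 0.68 [258.3 343. ] [ 530. -221.   24.]
round_center side 0.7 [264.6 209.5] [581. 382.  24.]
square_center scene 0.54 [190.4 190.8] [429. 376.  24.]
square_center side 0.63 [260.8 272.4] [437. 342.  24.]
square_center side 0.55 [207.5 224.2] [597. 188.  24.]
round_collar side 0.6 [280.7 211. ] [563. 429.  30.]
round_knob side 0.5 [281.5 211.6] [561. 430.  30.]
cradle scene 0.62 [202.  269.3] [610. 175.  10.]
cradle side 0.68 [205.3 223.8] [605. 166.  10.]
cradle side 0.47 [259.9 272.6] [438. 329.  10.]
mark_bar side 0.38 [213.6 228. ] [585. 196.  10.]
reject_tray scene 0.8 [259.4 342.3] [ 548. -205.    6.]
reject_tray side 0.65 [135.6 267.7] [ 545. -224.    6.]
stone_dish scene 0.52 [210.7 183.6] [351. 287.   5.]
stone_dish side 0.76 [246.5 305.6] [363. 267.   5.]
stone_dish side 0.52 [174.3 196.7] [728.  40.   5.]
matchbox side 0.61 [230.8 177.6] [701. 282.   7.]
brass_weight scene 0.54 [205.4 315. ] [709.  62.  15.]
brass_weight side 0.63 [176.6 197.7] [717.  62.  15.]
ring_clamp scene 0.73 [174.2 191.7] [522. 533.  12.]
ring_clamp side 0.63 [326. 217.] [524. 521.  12.]
```

View pics/side_z.png

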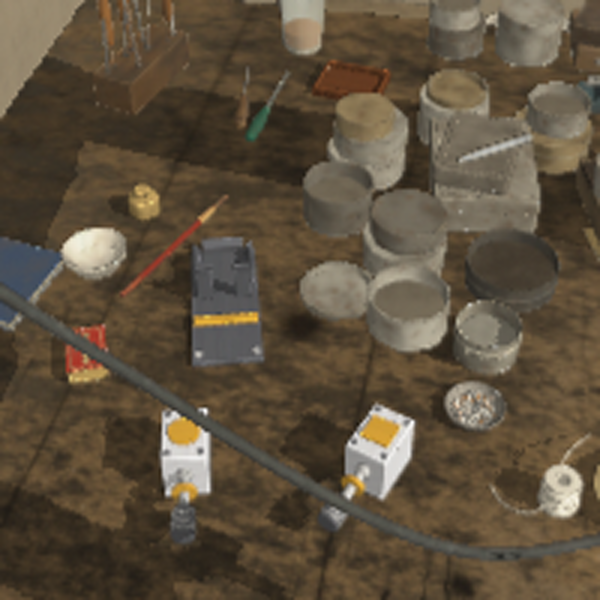

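View pics/scene_z.png

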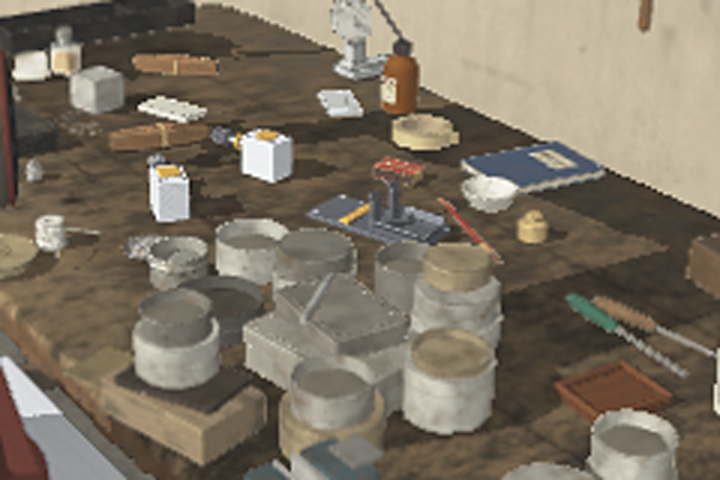

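```bash
python3 - <<'E'
from h import *
C={n:cams.camera(n) for n in ["scene","side"]}
for n in C: print(n,ray(C[n],(190,256))[0].round(),ray(C[n],(190,256))[1].round(2))
for px in [(30,212),(60,170),(100,110),(100,245)]:
    o,d=ray(C["scene"],px)
    print(px)
    for y in [300,400,500,600,700,800,900]:
        P=o+d*(y-o[1])/d[1]; print("  ",P.round(),proj(C["side"],P)[0].round())
save(C["scene"],"lampz.png",(0,160,60,300),3)
E
```

```text
scene [-233. -826.  616.] [ 0.57  0.72 -0.4 ]
side [375. 860. 708.] [ 0.14 -0.74 -0.66]
(30, 212)
   [473. 300. 547.] [264.  21.]
   [536. 400. 540.] [205.  46.]
   [598. 500. 534.] [128.  77.]
   [661. 600. 528.] [ 26. 120.]
   [724. 700. 522.] [-119.  179.]
   [786. 800. 516.] [-340.  269.]
   [849. 900. 510.] [-728.  427.]
(60, 170)
   [335. 300. 469.] [348.  78.]
   [385. 400. 456.] [311. 113.]
   [436. 500. 443.] [264. 157.]
   [486. 600. 430.] [203. 213.]
   [537. 700. 417.] [122. 289.]
   [587. 800. 404.] [  6. 396.]
   [638. 900. 391.] [-171.  560.]
(100, 110)
   [154. 300. 378.] [449. 138.]
   [188. 400. 357.] [433. 183.]
   [223. 500. 336.] [415. 237.]
   [257. 600. 315.] [391. 305.]
   [291. 700. 294.] [361. 393.]
   [326. 800. 273.] [321. 510.]
   [360. 900. 251.] [265. 675.]
(100, 245)
   [596. 300. 327.] [201. 136.]
   [669. 400. 301.] [148. 173.]
   [743. 500. 276.] [ 86. 215.]
   [817. 600. 250.] [ 15. 264.]
   [890. 700. 224.] [-69. 322.]
   [964. 800. 199.] [-170.  391.]
   [1037.  900.  173.] [-294.  476.]
```

View pics/lampz.png

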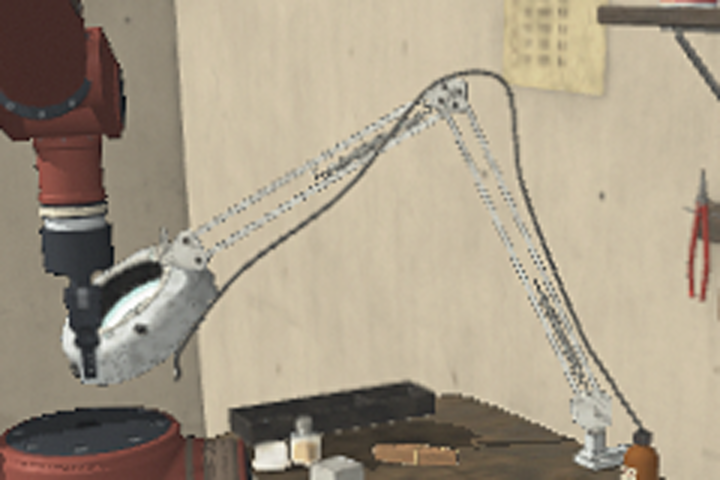

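```bash
cat >> h.py <<'E'
from scipy.spatial.transform import Rotation as Ro
def delta(pos,jaw=None,s=None):
    """world target TCP mm (None comp keeps), -> tool frame delta m ; jaw: desired jaw axis world yaw deg -> spin deg"""
    s=s or robot.state(); R=Ro.from_quat(s["ee_rot"]).as_matrix()
    d=np.array([p-e if p is not None else 0 for p,e in zip(pos,s["ee_pos"])])
    out=(R.T@d/1000).round(4)
    y=R[:,1]; a=np.degrees(np.arctan2(y[1],y[0]))
    sp=None
    if jaw is not None:
        sp=-((jaw-a+90)%180-90)   # tool z down
    return out,round(a,2),None if sp is None else round(sp,2)
E
python3 - <<'E'
from h import *
c=cams.camera("wrist"); o,d=ray(c,(c["cy"],c["cx"])); s=robot.state()
R=Ro.from_quat(s["ee_rot"]).as_matrix()
print(R.round(3)); print("cam in tool",(R.T@(o-s["ee_pos"])).round(1),"axis",(R.T@d).round(3))
Rc=cv2.Rodrigues(np.array(c["rvec"]))[0]; print((Rc@R).round(3))
print(delta((500,330,None)))
E
```

```text
[[-0.958  0.287 -0.   ]
 [ 0.287  0.958  0.   ]
 [ 0.    -0.    -1.   ]]
cam in tool [78.2 -0.8 30.2] axis [-0.311  0.     0.951]
[[-0.001  1.    -0.   ]
 [-0.951 -0.001 -0.311]
 [-0.311  0.     0.951]]
(array([-0.3844, -0.1655, -0.    ]), np.float64(73.34), None)
```

```bash
python3 -m jog '[-0.0115,-0.038,0,0,-0.0115,-0.038,0,0,-0.0115,-0.038,0,0,-0.0115,-0.038,0,0,-0.0115,-0.038,0,0]' && python3 -m jog '[-0.045,-0.002,0,0,-0.045,-0.002,0,0,-0.045,-0.002,0,0,-0.045,-0.002,0,0,-0.045,-0.002,0,0,-0.045,-0.002,0,0,-0.045,-0.002,0,0,-0.045,-0.002,0,0,0,0,0,0,0,0,0,0]'; python3 - <<'E'
from h import *
c=cams.camera("wrist");save(c,"w1.png",None,1.5)
for q,z in [("round_center",24),("square_center",24),("round_collar",30),("round_knob",30),("cradle",10),("mark_bar",10),("matchbox",7),("stone_dish",5),("brass_weight",15)]:
        for d in cams.spot_in(q,"wrist")[:2]:
            print(q,round(d["confidence"],2),np.round(d["position"],1),np.round(onz(c,d["position"],z)))
E
```

```text
clock: 2.0
ee_pos: [179.6, 398.8, 404.7]
ee_rot: [0.145, 0.989, 0.0, 0.0]
wrist_force: [0.1, -0.0, 0.6]
gripper_width: 85.4
clock: 3.0
ee_pos: [520.8, 281.1, 404.3]
ee_rot: [0.146, 0.989, -0.0, -0.001]
wrist_force: [-0.0, 0.4, 0.1]
gripper_width: 85.3
round_center 0.55 [182.3 344.7] [573. 381.  24.]
square_center 0.6 [ 74.2 292.4] [434. 351.  24.]
square_center 0.47 [162.8 388.9] [565. 438.  24.]
round_collar 0.72 [164.3 381.6] [562. 427.  30.]
round_knob 0.59 [163.8 390.5] [564. 438.  30.]
cradle 0.68 [230.5 202.1] [589. 187.  10.]
mark_bar 0.76 [225.7 208.7] [585. 198.  10.]
matchbox 0.75 [286.1 279.1] [706. 263.   7.]
stone_dish 0.73 [ 27.6 192.6] [353. 259.   5.]
brass_weight 0.58 [322.4 162.5] [713.  78.  15.]
brass_weight 0.29 [ 74.3 291.2] [434. 351.  15.]
```

View pics/w1.png

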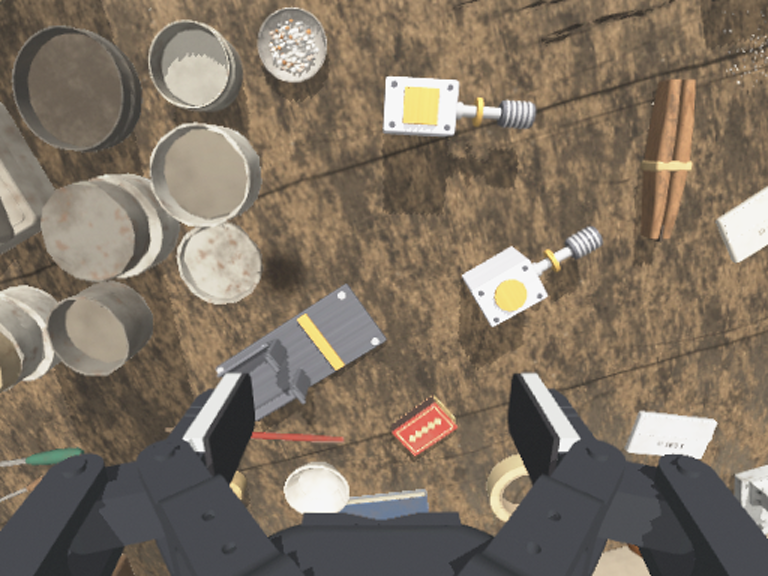

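The wrist view shows the square unit at about (280,70), the round unit at (340,195) and the cradle at (200,235), with its brass ridge at (214,228), in unscaled pixels. Next I'll measure with colour segmentation and zoomed views.

```bash
cat > seg.py <<'E'
from h import *
def yellow(c,box,amin=6):
    h=cv2.cvtColor(c["pixels"],cv2.COLOR_RGB2HSV).astype(int)
    m=((h[...,0]>16)&(h[...,0]<32)&(h[...,1]>140)&(h[...,2]>130)).astype(np.uint8)
    k=np.zeros_like(m);k[box[0]:box[1],box[2]:box[3]]=1
    n,l,st,ce=cv2.connectedComponentsWithStats(m*k)
    return [(st[i,4],ce[i][::-1],cv2.minAreaRect(np.argwhere(l==i)[:,::-1].astype(np.float32))) for i in range(1,n) if st[i,4]>=amin]
E
python3 - <<'E'
from seg import *
c=cams.camera("wrist")
for a,p,r in yellow(c,(40,270,130,420)): print(a,p.round(1),onz(c,p,51).round(1),onz(c,p,32).round(1),onz(c,p,10).round(1))
save(c,"w1a.png",(40,100,245,365),6)
save(c,"w1b.png",(140,225,300,410),7)
save(c,"w1c.png",(180,285,135,265),6)
E
```

```text
(no output)
```

View pics/w1a.png

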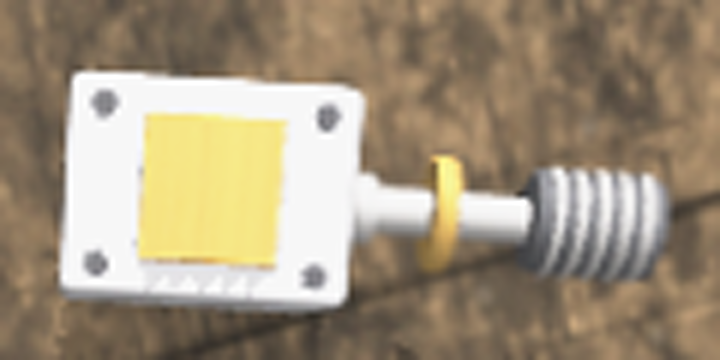

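View pics/w1b.png

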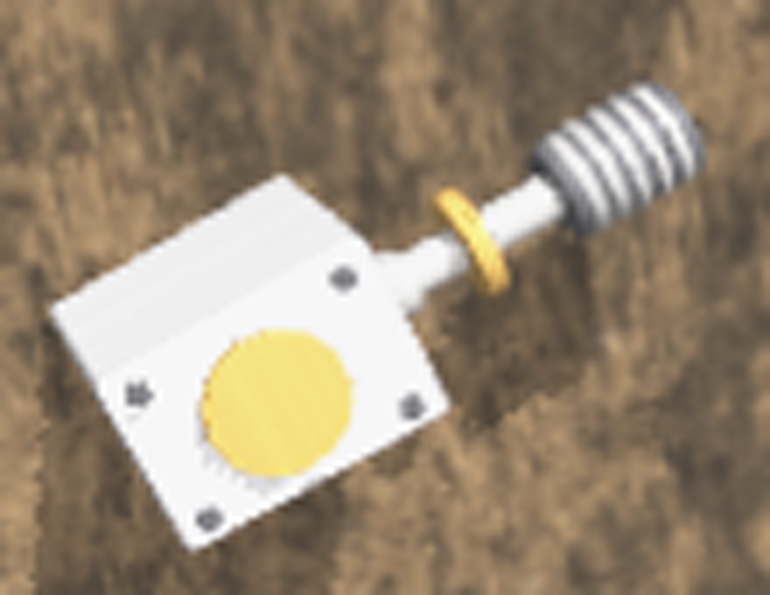

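View pics/w1c.png

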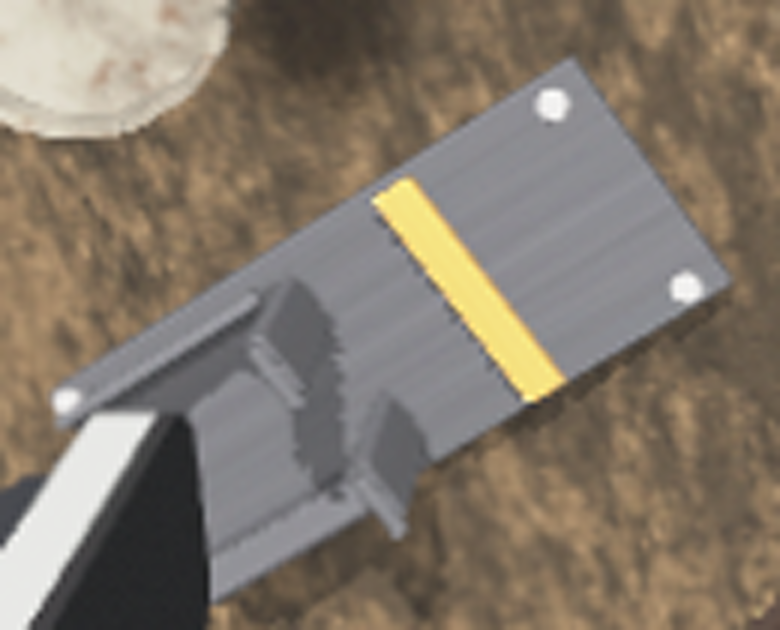

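```bash
sed -i 's/>140)&(h\[...,2\]>130)/>100)\&(h[...,2]>150)/' seg.py; python3 - <<'E'
from seg import *
c=cams.camera("wrist")
for a,p,r in yellow(c,(40,240,180,420)): print(a,p.round(1),onz(c,p,51).round(1),onz(c,p,32).round(1),onz(c,p,10).round(1))
def L(name,pts,box,s,z):
    P=np.array([onz(c,(box[0]+(y+.5)/s-.5,box[1]+(x+.5)/s-.5),z) for x,y in pts]);print(name);print(P.round(1).tolist(),"mean",P.mean(0).round(1));return P
def ang(a,b): d=b-a; return np.degrees(np.arctan2(d[1],d[0])).round(1)
S=L("sq screws",[(104,102),(328,117),(314,277),(95,263)],(40,245),6,48)
print(ang(S[0],S[1]),ang(S[3],S[2]),ang(S[0],S[3]),ang(S[1],S[2]))
S=L("rd screws",[(138,394),(343,278),(413,407),(208,519)],(140,300),7,48)
print(ang(S[0],S[1]),ang(S[3],S[2]),ang(S[0],S[3]),ang(S[1],S[2]))
S=L("sq knob ends",[(530,217),(664,225)],(40,245),6,30);print(ang(S[0],S[1]))
S=L("rd knob ends",[(562,196),(680,122)],(140,300),7,30);print(ang(S[0],S[1]))
S=L("mark",[(374,200),(410,178),(564,382),(530,402)],(180,135),6,10)
print(ang(S[0],S[1]),ang(S[3],S[2]),ang(S[0],S[3]),ang(S[1],S[2]))
S=L("base",[(572,58),(732,283)],(180,135),6,6);print(ang(S[0],S[1]),np.linalg.norm(S[0]-S[1]))
S=L("basecrews",[(553,104),(686,288),(68,402)],(180,135),6,6);print(ang(S[0],S[1]),ang(S[2],S[0]))
print(robot.state()["clock"])
E
```

```text
543 [ 71.  279.7] [427.8 336.4  51. ] [426.8 338.4  32. ] [425.6 340.6  10. ]
66 [ 73.7 318.9] [441.5 374.4  51. ] [441.3 378.5  32. ] [441.1 383.3  10. ]
61 [173.2 367.1] [559.6 403.2  51. ] [566.3 409.   32. ] [574.1 415.8  10. ]
335 [197.1 339.1] [578.4 366.7  51. ] [586.3 370.4  32. ] [595.4 374.7  10. ]
272 [225.1 210.9] [569.1 213.5  51. ] [576.4 208.3  32. ] [584.9 202.1  10. ]
sq screws
[[409.1, 323.1, 48.0], [422.1, 359.0, 48.0], [446.7, 350.2, 48.0], [433.7, 314.3, 48.0]] mean [427.9 336.7  48. ]
70.0 70.1 -19.7 -19.8
rd screws
[[571.5, 345.3, 48.0], [561.6, 382.1, 48.0], [587.0, 389.2, 48.0], [596.7, 351.9, 48.0]] mean [579.2 367.1  48. ]
105.0 104.6 14.5 15.6
sq knob ends
[[447.6, 393.3, 30.0], [455.7, 416.8, 30.0]] mean [451.6 405.   30. ]
71.0
rd knob ends
[[564.5, 425.8, 30.0], [557.5, 447.6, 30.0]] mean [561.  436.7  30. ]
107.8
mark
[[563.1, 190.1, 10.0], [560.5, 199.5, 10.0], [617.4, 216.3, 10.0], [620.0, 207.2, 10.0]] mean [590.3 203.3  10. ]
105.6 106.2 16.7 16.4
base
[[545.6, 241.4, 6.0], [606.5, 259.5, 6.0]] mean [576.  250.4   6. ]
16.5 63.495045600944096
basecrews
[[554.4, 234.2, 6.0], [604.7, 249.2, 6.0], [591.6, 102.5, 6.0]] mean [583.6 195.3   6. ]
16.6 105.8
3.6
```

```bash
python3 -m jog '[0.035,0.0088,0,0,0.035,0.0088,0,0,0.035,0.0088,0,0]' && python3 -m jog '[0,0,0.013,8.5,0,0,0.013,8.5,0,0,0.013,8.5,0,0,0.013,8.5,0,0,0.013,8.5,0,0,0.013,8.5,0,0,0.013,8.5,0,0,0.013,8.5,0,0,0.013,8.5,0,0,0.013,8.5,0,0,0.013,8.5,0,0,0,0]'; python3 - <<'E'
from seg import *
c=cams.camera("wrist");save(c,"w2.png",None,1.5)
print(delta((428,336.5,189),-20), robot.state()["q"].round(2),robot.state()["clock"])
for a,p,r in yellow(c,(0,384,0,512),30): print(a,p.round(1),onz(c,p,51).round(1),onz(c,p,32).round(1),r[2])
E
```

```text
clock: 3.9
ee_pos: [426.2, 337.4, 404.7]
ee_rot: [0.145, 0.989, 0.0, -0.0]
wrist_force: [-0.2, 0.7, -0.4]
gripper_width: 85.6
clock: 5.1
ee_pos: [426.1, 336.6, 259.7]
ee_rot: [0.82, 0.573, -0.002, -0.0]
wrist_force: [-0.2, 0.1, 0.3]
gripper_width: 85.3
(array([0.0003, 0.0015, 0.0718]), np.float64(-19.99), np.float64(0.01)) [ 0.54  0.22  1.91 -0.    1.02  0.89] 5.15
314 [ 36.2 426.7] [556.  408.4  51. ] [566.8 408.2  32. ] 60.64224624633789
1421 [ 95.4 474.7] [577.8 367.4  51. ] [591.  362.8  32. ] 90.0
227 [151.6 253.4] [442.7 380.1  51. ] [441.5 376.9  32. ] 90.0
1192 [221.1 254.6] [427.7 337.2  51. ] [424.9 329.4  32. ] 88.36341857910156
750 [272.7 476.6] [564.5 242.8  51. ] [576.3 225.   32. ] 58.671302795410156
```

View pics/w2.png

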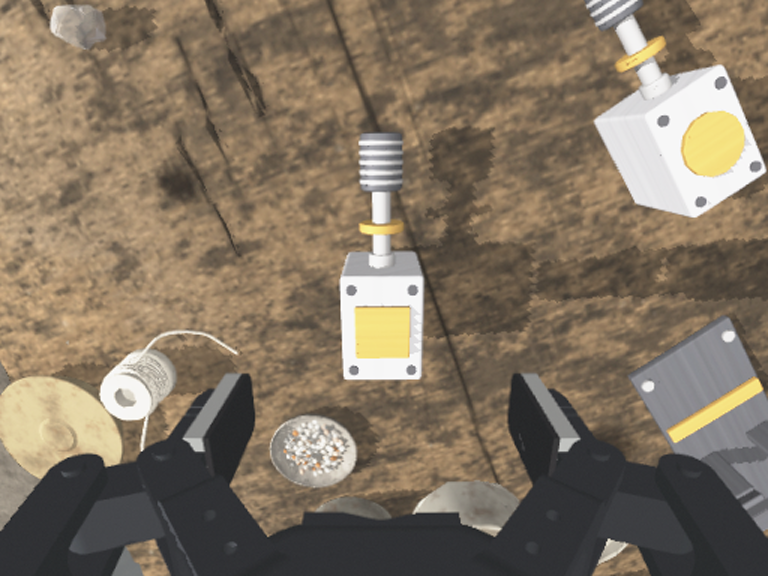

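```bash
python3 -m jog '[0,0.0015,0.03,0,0,0,0.03,0,0,0,0.011,0,0,0,0,0]' && python3 -m jog '[0,0,0,0,0,0,0,0,0,0,0,0,0,0,0,0,0,0,0,0,0,0,0,0,0,0,0,0]' 255 && python3 -m jog '[0,0,-0.03,0,0,0,-0.03,0,0,0,0,0]'; python3 - <<'E'
from seg import *
c=cams.camera("wrist");save(c,"w3.png",None,1.5)
E
```

```text
clock: 5.55
ee_pos: [427.8, 336.2, 189.5]
ee_rot: [0.82, 0.573, -0.002, -0.0]
wrist_force: [-0.9, 0.8, -0.4]
gripper_width: 85.3
clock: 6.25
ee_pos: [429.2, 337.2, 192.3]
ee_rot: [0.82, 0.572, 0.001, -0.0]
wrist_force: [-1.0, 0.2, 6.7]
gripper_width: 35.1
clock: 6.55
ee_pos: [430.2, 337.6, 254.5]
ee_rot: [0.82, 0.573, 0.004, 0.0]
wrist_force: [1.1, 0.1, -1.9]
gripper_width: 35.3
```

View pics/w3.png

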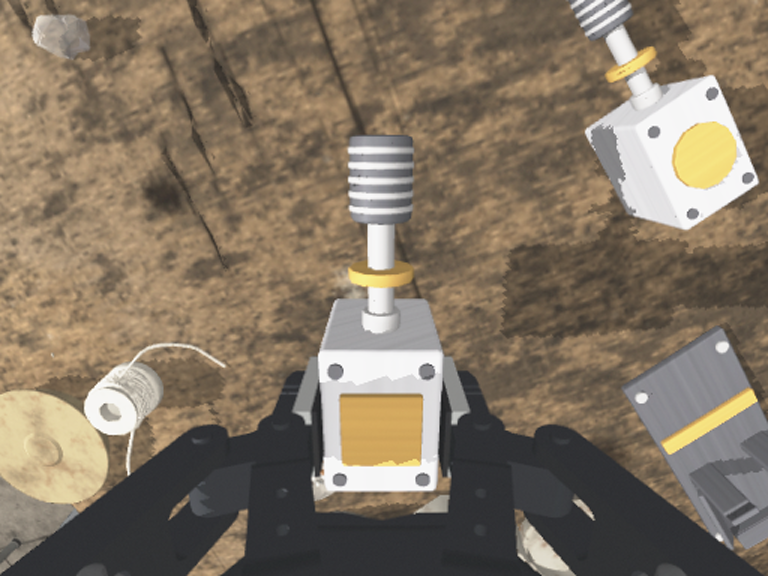

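```bash
python3 - <<'E'
from seg import *
for n in ["scene","side"]:
    c=cams.camera(n); d=cams.regions_of("reject_tray",n)[0]; m=d["mask"].astype(np.uint8)
    P=np.array([onz(c,p,10)[:2] for p in np.argwhere(m)],np.float32)
    print(n,d["confidence"],m.sum(),cv2.minAreaRect(P))
print(delta((545,-120,400)),robot.state()["clock"])
E
```

```text
scene 0.62 456 ((543.2898559570312, -217.263916015625), (77.3364028930664, 89.96265411376953), 82.64906311035156)
side 0.62 40 ((575.7451782226562, -188.923828125), (25.102449417114258, 38.85371398925781), 11.021467208862305)
(array([-0.3879,  0.2672, -0.151 ]), np.float64(-20.16), None) 6.8
```

```bash
python3 -m jog '[0,0,-0.049,0,0,0,-0.049,0,0,0,-0.049,0]' && python3 -m jog '[-0.0353,0.0243,0,0,-0.0353,0.0243,0,0,-0.0353,0.0243,0,0,-0.0353,0.0243,0,0,-0.0353,0.0243,0,0,-0.0353,0.0243,0,0,-0.0353,0.0243,0,0,-0.0353,0.0243,0,0,-0.0353,0.0243,0,0,-0.0353,0.0243,0,0,-0.0353,0.0243,0,0,0,0,0,0]'; python3 - <<'E'
from seg import *
c=cams.camera("wrist");save(c,"w4.png",None,1.5)
for d in cams.regions_of("reject_tray","wrist"):
    m=d["mask"].astype(np.uint8); P=np.array([onz(c,p,11)[:2] for p in np.argwhere(m)],np.float32)
    print(d["confidence"],d["position"],m.sum(),cv2.minAreaRect(P))
E
```

```text
clock: 7.1
ee_pos: [427.8, 336.2, 396.3]
ee_rot: [0.82, 0.572, -0.003, -0.0]
wrist_force: [1.3, 0.6, -3.4]
gripper_width: 35.2
clock: 8.3
ee_pos: [546.0, -124.7, 395.7]
ee_rot: [0.821, 0.57, -0.001, 0.0]
wrist_force: [0.3, 1.0, -2.3]
gripper_width: 34.7
0.82 [219.8, 298.6] 670 ((574.4822998046875, -217.27523803710938), (71.26300811767578, 20.63652229309082), 84.55933380126953)
```

View pics/w4.png

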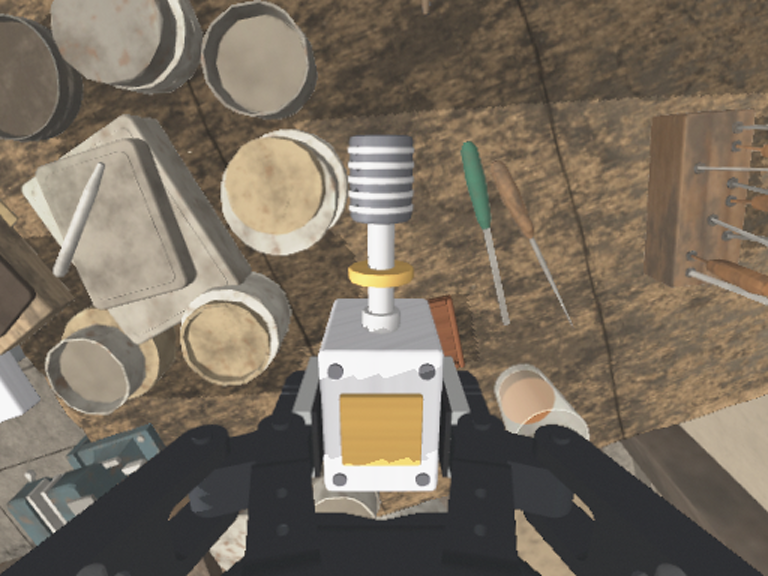

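```bash
python3 -m jog '[-0.02,-0.04,0,0,-0.02,-0.04,0,0,0,-0.03,0,0,0,0,0,0]'; python3 - <<'E'
from seg import *
c=cams.camera("wrist");save(c,"w5.png",(120,320,230,430),4)
for d in cams.regions_of("reject_tray","wrist"):
    m=d["mask"].astype(np.uint8); P=np.array([onz(c,p,11)[:2] for p in np.argwhere(m)],np.float32)
    print(d["confidence"],d["position"],m.sum(),cv2.minAreaRect(P))
E
```

```text
clock: 8.8
ee_pos: [424.8, -117.2, 394.9]
ee_rot: [0.82, 0.573, -0.002, -0.003]
wrist_force: [-0.4, 0.4, -2.8]
gripper_width: 35.0
0.62 [201.8, 369.3] 3342 ((543.4303588867188, -212.9263916015625), (71.72164154052734, 84.03041076660156), 83.3515853881836)
```

View pics/w5.png

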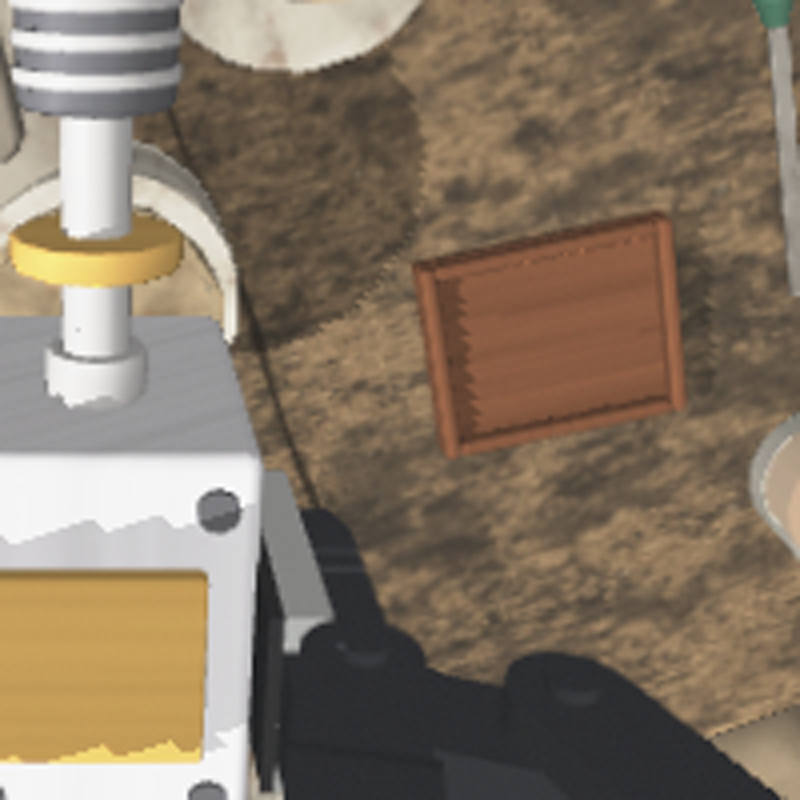

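```bash
python3 - <<'E'
from seg import *
c=cams.camera("wrist")
P=np.array([onz(c,(120+y/4,230+x/4),12) for x,y in [(414,268),(664,212),(686,410),(450,457)]])
print(P.round(1).tolist(),P.mean(0).round(1))
for a,b in [(0,1),(3,2),(0,3),(1,2)]:
    d=P[b]-P[a];print(np.linalg.norm(d).round(1),np.degrees(np.arctan2(d[1],d[0])).round(1))
s=robot.state();print(s["q"].round(2))
# held unit: tag & collar in tool frame
print(s["ee_pos"],s["clock"])
E
```

```text
[[513.4, -179.3, 12.0], [592.3, -188.7, 12.0], [585.8, -257.7, 12.0], [507.5, -246.4, 12.0]] [ 549.7 -218.    12. ]
79.5 -6.8
79.1 -8.2
67.4 -95.0
69.2 -95.4
[-0.43 -0.18  2.03  0.    1.29 -0.08]
[ 428.64675948 -118.83082337  397.49730901] 8.95
```

```bash
python3 - <<'E'
from h import *
c=cams.camera("wrist");b=cams.camera("side");a=cams.camera("scene");save(c,"w6.png",None,1.5);save(a,"s6.png",(170,330,200,420),3);save(b,"sd6.png",(90,190,220,370),5)
E
```

```text
(no output)
```

View pics/w6.png

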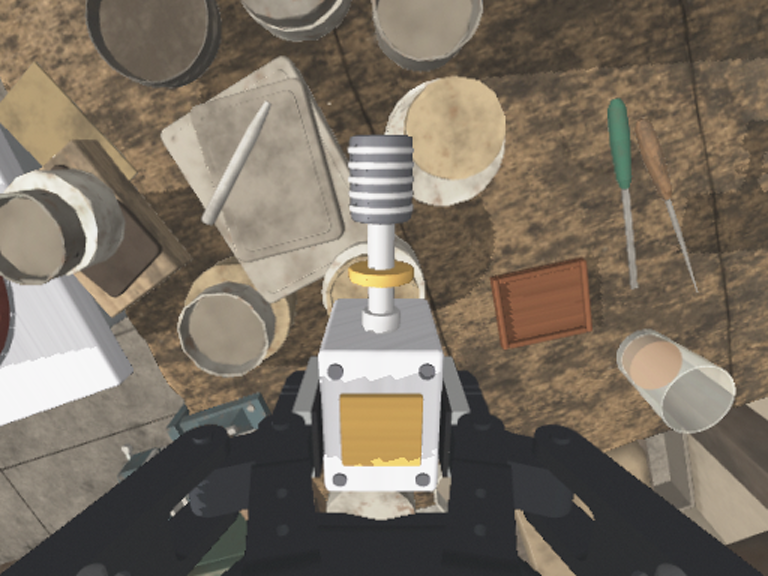

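View pics/s6.png

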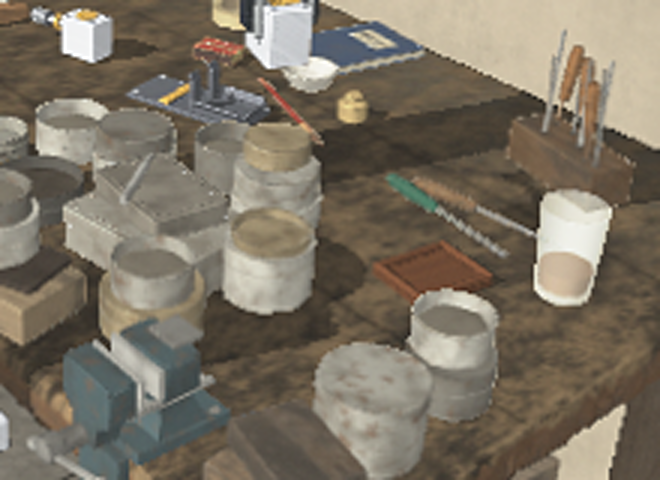

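View pics/sd6.png

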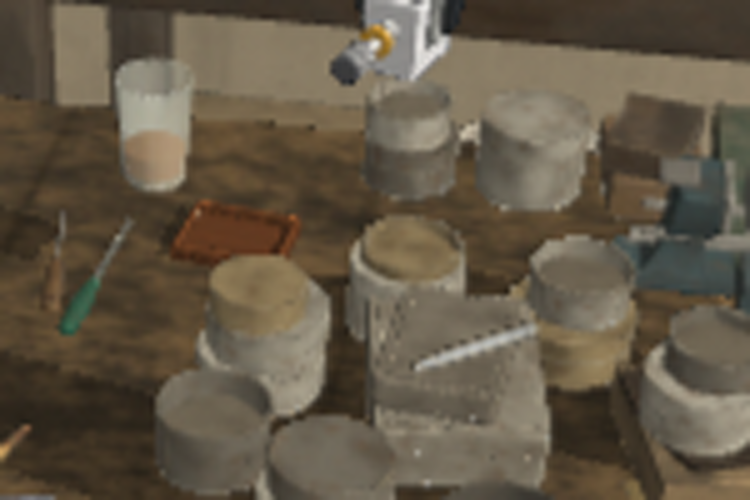

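```bash
python3 -m jog '[0,0,0,8.5,0,0,0,8.5,0,0,0,8.5,0,0,0,8.5,0,0,0,8.5,0,0,0,8.5,0,0,0,8.5,0,0,0,8.5,0,0,0,8.5,0,0,0,0]'; python3 - <<'E'
from h import *
print(delta((548.5,-217,None),83.2),robot.state()["q"].round(2))
E
```

```text
clock: 10.1
ee_pos: [429.2, -119.7, 397.7]
ee_rot: [0.998, -0.058, -0.0, -0.0]
wrist_force: [-0.4, 0.8, -4.2]
gripper_width: 34.8
(array([ 0.1297,  0.0828, -0.    ]), np.float64(-96.63), np.float64(0.17)) [-0.43 -0.17  2.03  0.    1.29  1.26]
```

```bash
python3 -m jog '[0.0324,0.0207,0,0,0.0324,0.0207,0,0,0.0324,0.0207,0,0,0.0324,0.0207,0,0,0,0,0.04,0,0,0,0.04,0,0,0,0.04,0,0,0,0.03,0,0,0,0,0]'; python3 - <<'E'
from h import *
print(delta((548.5,-217,197.7),83.2))
c=cams.camera("wrist");save(c,"w7.png",None,1.5);b=cams.camera("side");save(b,"sd7.png",(90,190,220,370),5)
E
```

```text
clock: 11.0
ee_pos: [545.3, -215.5, 241.3]
ee_rot: [0.998, -0.057, -0.006, -0.003]
wrist_force: [-1.3, 1.2, -4.3]
gripper_width: 35.2
(array([0.0039, 0.0013, 0.0436]), np.float64(-96.49), np.float64(0.31))
```

View pics/w7.png

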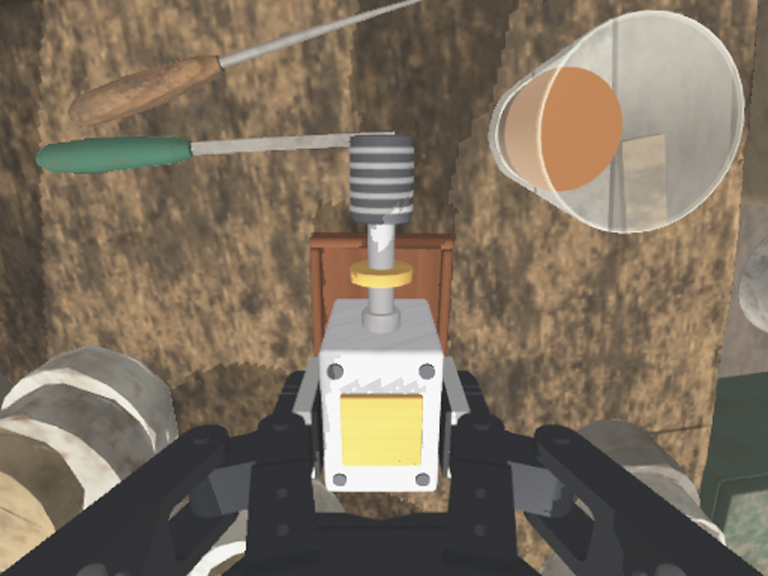

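View pics/sd7.png

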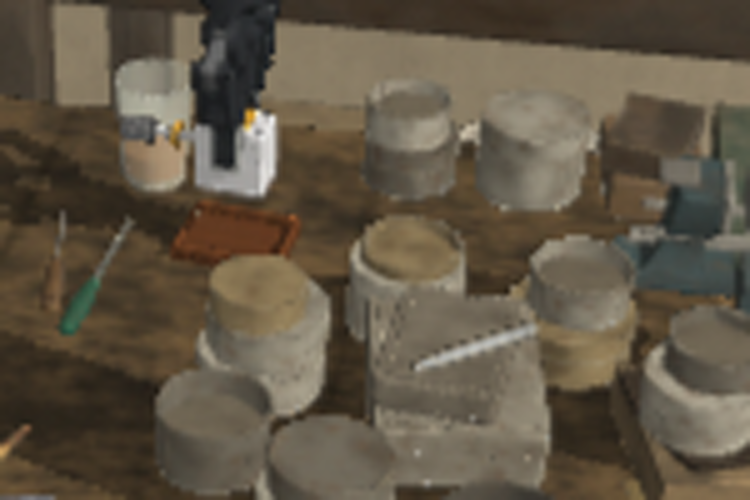

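```bash
python3 - <<'E'
from h import *
c=cams.camera("wrist")
a=onz(c,(236/1.5,311/1.5),12);b=onz(c,(236/1.5,453/1.5),12);m=(a+b)/2
print(a.round(1),b.round(1),np.linalg.norm(a-b)); d=(b-a)/np.linalg.norm(b-a); n=np.array([-d[1],d[0],0]); print("long dir",np.degrees(np.arctan2(n[1],n[0]))); n*=np.sign(n[0]); print(m-40*n)
s=robot.state();print(s["ee_pos"],delta((*(m-40*n)[:2],197.7)))
E
```

```text
[ 591.5 -190.2   12. ] [ 584.  -255.8   12. ] 66.08749183353517
long dir -6.571419233250414
[ 547.99740599 -218.40951203   12.        ]
[ 548.81425715 -217.41578097  249.17214984] (array([-0.0008,  0.001 ,  0.0515]), np.float64(-96.57), None)
```

```bash
python3 -m jog '[0,0,0.02,0,0,0,0.02,0,0,0,0.01,0,0,0,0.001,0,0,0,0,0]'; python3 - <<'E'
from h import *
print(robot.state()["wrist_force"],robot.state()["ee_pos"])
b=cams.camera("side");save(b,"sd8.png",(90,190,220,370),5)
E
```

```text
clock: 11.65
ee_pos: [548.5, -217.4, 198.3]
ee_rot: [0.998, -0.058, 0.001, 0.001]
wrist_force: [-0.0, -0.5, -2.5]
gripper_width: 35.3
[-0.00542064 -0.48195258 -2.46927862] [ 548.52182625 -217.38977117  198.33448231]
```

View pics/sd8.png

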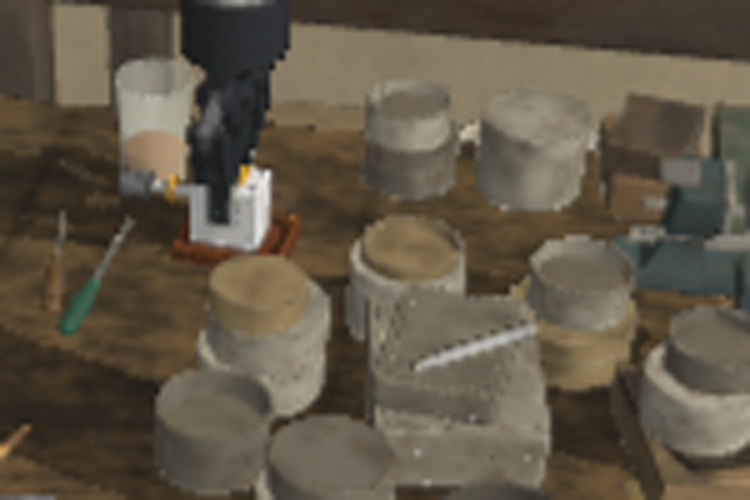

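```bash
python3 -m jog '[0,0,0.0012,0,0,0,0,0]' && python3 -m jog '[0,0,0,0,0,0,0,0,0,0,0,0,0,0,0,0,0,0,0,0]' 120 &&  python3 -m jog '[0,0,-0.02,0,0,0,-0.03,0,0,0,-0.04,0,0,0,-0.05,0,0,0,-0.05,0]' 0; python3 - <<'E'
from h import *
c=cams.camera("wrist");save(c,"w9.png",None,1.5)
b=cams.camera("side");save(b,"sd9.png",(90,190,220,370),5)
print(robot.state()["ee_pos"],robot.state()["q"].round(2))
E
```

```text
clock: 11.9
ee_pos: [548.6, -217.4, 197.4]
ee_rot: [0.998, -0.058, 0.001, 0.001]
wrist_force: [-0.8, -0.1, 2.9]
gripper_width: 34.9
clock: 12.4
ee_pos: [547.6, -216.9, 195.4]
ee_rot: [0.998, -0.058, -0.0, -0.0]
wrist_force: [-0.7, -0.3, -0.2]
gripper_width: 45.4
clock: 12.9
ee_pos: [547.2, -216.7, 386.5]
ee_rot: [0.998, -0.058, -0.001, -0.0]
wrist_force: [0.8, -0.1, 0.2]
gripper_width: 85.7
[ 550.18989891 -218.23417161  395.59936035] [-0.5   0.15  1.71  0.    1.27  1.19]
```

View pics/w9.png

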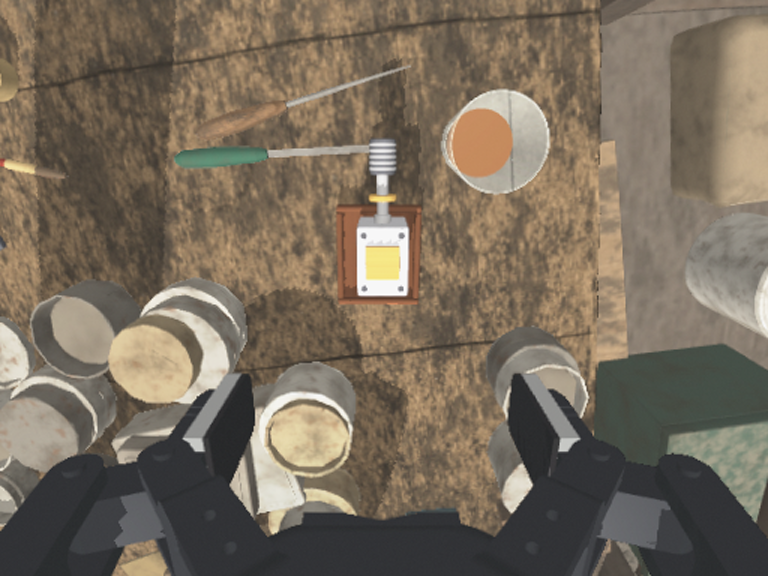

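View pics/sd9.png

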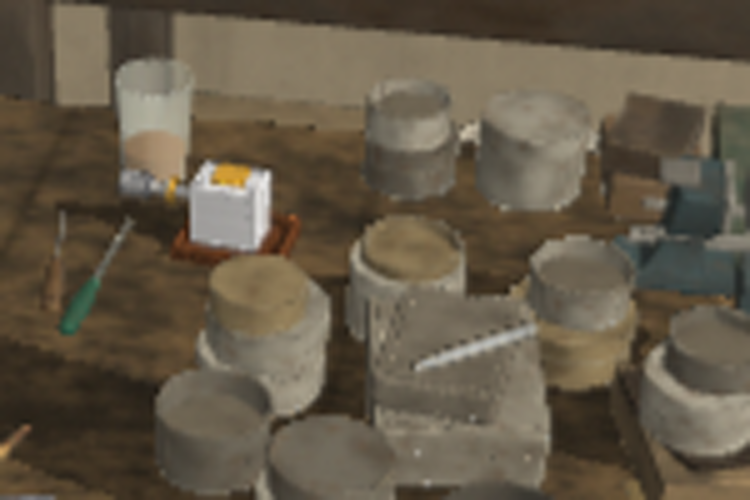

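```bash
python3 -m jog '[0,0,0,-8.5,0,0,0,-8.5,0,0,0,-8.5,0,0,0,-8.5,0,0,0,-8.5,0,0,0,-8.5,0,0,0,-8.5,0,0,0,-8.5,0,0,0,-8.5,0,0,0,-8.5,0,0,0,-8.5,0,0,0,-8.5]' && python3 -m jog '[0,0,0,-8.5,0,0,0,-1.1,0,0,0,0]'; python3 - <<'E'
from h import *
print(delta((579,367,None),15),robot.state()["q"].round(2))
E
```

```text
clock: 14.2
ee_pos: [547.5, -216.8, 384.7]
ee_rot: [0.671, 0.741, -0.0, -0.0]
wrist_force: [-0.4, -0.4, 0.2]
gripper_width: 85.1
clock: 14.5
ee_pos: [547.5, -216.9, 385.0]
ee_rot: [0.61, 0.792, -0.0, -0.0]
wrist_force: [-0.3, 0.3, 0.2]
gripper_width: 85.5
(array([5.565e-01, 1.795e-01, 2.000e-04]), np.float64(14.8), np.float64(-0.2)) [-0.5   0.16  1.72  0.    1.26 -0.75]
```

```bash
python3 -m jog '[0.0464,0.015,0,0,0.0464,0.015,0,0,0.0464,0.015,0,0,0.0464,0.015,0,0,0.0464,0.015,0,0,0.0464,0.015,0,0,0.0464,0.015,0,0,0.0464,0.015,0,0,0.0464,0.015,0,0,0.0464,0.015,0,0,0.0464,0.015,0,0,0.0464,0.015,0,0]' && python3 -m jog '[0,0,0.04,0,0,0,0.04,0,0,0,0.04,0,0,0,0,0,0,0,0,0]'; python3 - <<'E'
from seg import *
c=cams.camera("wrist");save(c,"w10.png",None,1.5)
for a,p,r in yellow(c,(0,384,0,512),30): print(a,p.round(1),onz(c,p,51).round(1),onz(c,p,32).round(1),onz(c,p,10).round(1))
print(delta((579,367,189),15),robot.state()["q"].round(2))
E
```

```text
clock: 15.7
ee_pos: [577.8, 369.5, 385.3]
ee_rot: [0.61, 0.792, -0.0, 0.0]
wrist_force: [0.8, -0.4, 0.5]
gripper_width: 85.5
clock: 16.2
ee_pos: [577.7, 367.2, 264.6]
ee_rot: [0.61, 0.793, -0.001, -0.001]
wrist_force: [0.6, 0.3, 1.9]
gripper_width: 85.4
231 [151.3 253.9] [566.3 411.6  51. ] [567.1 408.4  32. ] [568.1 404.7  10. ]
1026 [219.3 254.5] [578.4 367.6  51. ] [580.5 359.9  32. ] [582.9 350.9  10. ]
73 [304.8 340.2] [658.4 316.7  51. ] [668.8 303.7  32. ] [680.9 288.6  10. ]
(array([-0.0007, -0.0001,  0.0782]), np.float64(14.87), np.float64(-0.13)) [ 0.46  0.48  1.55 -0.    1.11  0.2 ]
```

View pics/w10.png

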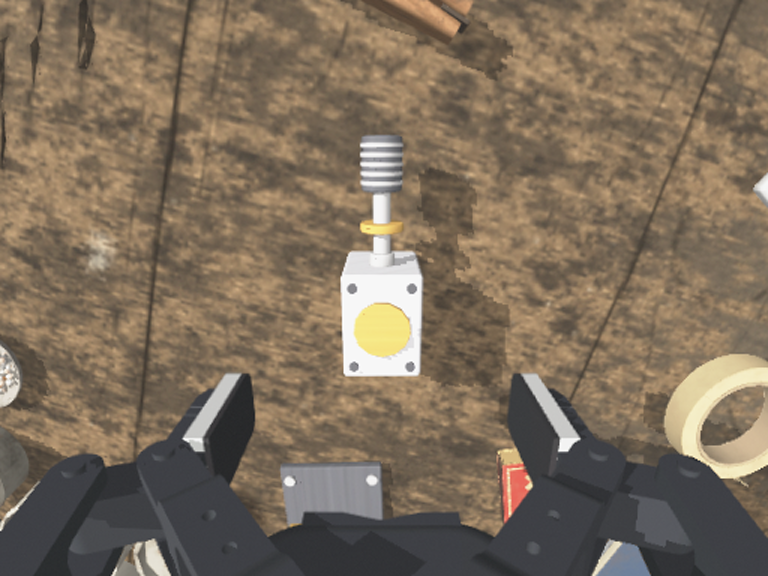

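```bash
python3 -m jog '[-0.0005,0,0.03,0,0,0,0.03,0,0,0,0.0125,0,0,0,0,0]' && python3 -m jog '[0,0,0,0,0,0,0,0,0,0,0,0,0,0,0,0,0,0,0,0,0,0,0,0,0,0,0,0]' 255 && python3 -m jog '[0,0,-0.04,0,0,0,-0.04,0,0,0,-0.04,0,0,0,-0.03,0,0,0,0,0]'; python3 - <<'E'
from seg import *
c=cams.camera("wrist");save(c,"w11.png",None,1.5)
print(robot.state()["ee_pos"])
for a,p,r in yellow(c,(0,384,0,512),30): print(a,p.round(1),r)
E
```

```text
clock: 16.65
ee_pos: [578.2, 366.8, 193.0]
ee_rot: [0.609, 0.793, -0.0, -0.0]
wrist_force: [0.3, 0.1, -0.3]
gripper_width: 85.4
clock: 17.35
ee_pos: [578.9, 367.4, 195.0]
ee_rot: [0.609, 0.793, 0.001, 0.001]
wrist_force: [-0.6, -1.5, 5.5]
gripper_width: 34.8
clock: 17.85
ee_pos: [579.7, 367.8, 348.8]
ee_rot: [0.609, 0.793, 0.005, 0.002]
wrist_force: [0.6, -0.4, -2.0]
gripper_width: 34.9
[578.72839199 367.25610945 345.07629987]
535 [178.1 252.3] ((253.0, 176.5), (17.0, 42.0), 90.0)
2224 [279.3 253.7] ((254.0, 279.5), (49.0, 56.0), 90.0)
43 [256.8 325.9] ((327.4706115722656, 256.3823547363281), (4.365641117095947, 14.794672966003418), 75.96376037597656)
```

View pics/w11.png

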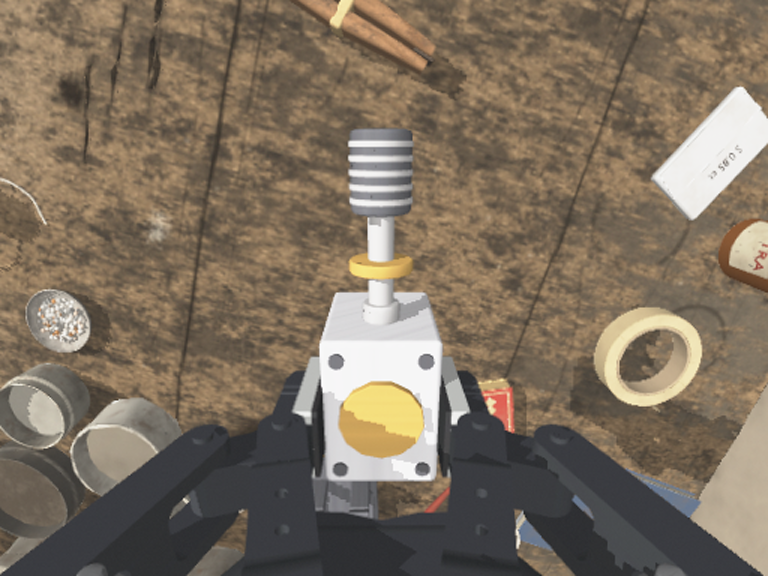

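```bash
python3 - <<'E'
from h import *
print(delta((707,194,None),16.2))
E
```

```text
(array([-2.005e-01,  7.930e-02,  2.000e-04]), np.float64(14.94), np.float64(-1.26))
```

```bash
python3 -m jog '[-0.04,0.0158,0,0,-0.04,0.0158,0,0,-0.04,0.0158,0,0,-0.04,0.0158,0,0,-0.04,0.0158,0,-1.26,0,0,0,0,0,0,0,0]'; python3 - <<'E'
from seg import *
c=cams.camera("wrist");save(c,"w12.png",None,1.5);save(c,"w12z.png",(100,300,80,270),4)
print(robot.state()["ee_pos"])
E
```

```text
clock: 18.6
ee_pos: [705.5, 192.4, 337.8]
ee_rot: [0.602, 0.799, -0.003, -0.003]
wrist_force: [-0.0, 0.8, -4.1]
gripper_width: 35.0
[704.96896712 193.61712052 338.45867697]
```

View pics/w12.png

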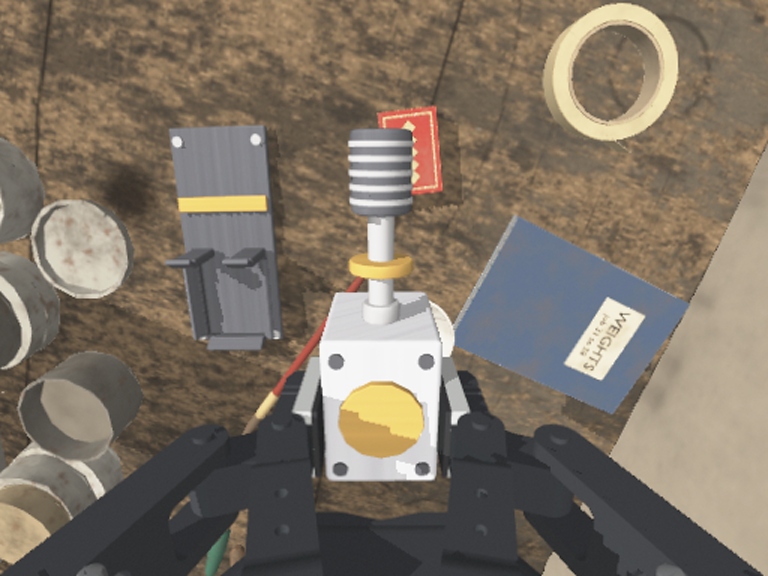

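View pics/w12z.png

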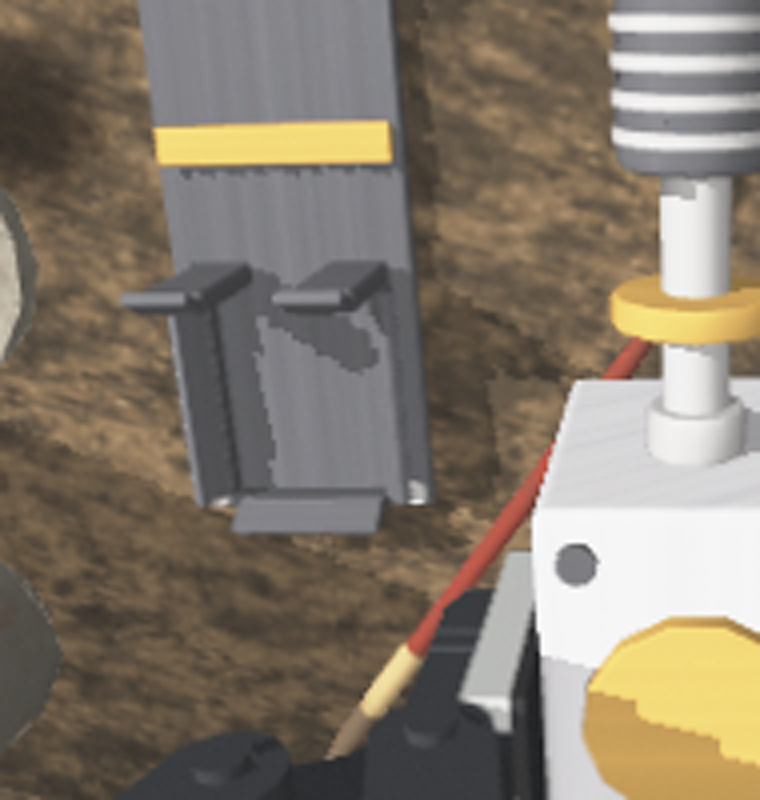

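```bash
python3 - <<'E'
from seg import *
c=cams.camera("wrist")
def W(x,y,z): return onz(c,((y+.5)/1.5-.5,(x+.5)/1.5-.5),z)
def Z(x,y,z): return onz(c,(100+(y+.5)/4-.5,80+(x+.5)/4-.5),z)
def rep(n,a,b): d=b-a; print(n,a.round(1),b.round(1),"mid",((a+b)/2).round(1),np.linalg.norm(d).round(1),np.degrees(np.arctan2(d[1],d[0])).round(2))
rep("front edge",W(170,128,6),W(267,125,6))
rep("front screws",W(177,142,6),W(256,140,6))
rep("rear screws",Z(220,499,6),Z(417,490,6))
rep("rear corners",Z(200,503,6),Z(432,499,6))
rep("L edge",Z(200,503,6),W(170,128,6)); rep("R edge",Z(432,499,6),W(267,125,6))
rep("mark near",Z(158,165,10),Z(391,163,10)); rep("mark far",Z(155,128,10),Z(391,121,10))
rep("slot48",Z(207,298,48),Z(276,298,48))
rep("walltop ext",Z(122,302,48),Z(352,298,48))
for a,p,r in yellow(c,(100,160,80,200),30): print(a,p,onz(c,p,10).round(1))
print(robot.state()["ee_pos"])
E
```

```text
front edge [546.2 242.9   6. ] [607.6 261.4   6. ] mid [576.9 252.2   6. ] 64.2 16.76
front screws [552.1 235.4   6. ] [602.7 250.4   6. ] mid [577.4 242.9   6. ] 52.7 16.56
rear screws [591.1 102.1   6. ] [644.  120.6   6. ] mid [617.5 111.4   6. ] 56.1 19.28
rear corners [585.7  99.3   6. ] [648.6 119.2   6. ] mid [617.2 109.2   6. ] 65.9 17.57
L edge [585.7  99.3   6. ] [546.2 242.9   6. ] mid [566.  171.1   6. ] 149.0 105.4
R edge [648.6 119.2   6. ] [607.6 261.4   6. ] mid [628.1 190.3   6. ] 148.0 106.06
mark near [562.2 191.3  10. ] [619.7 208.   10. ] mid [590.9 199.6  10. ] 59.8 16.15
mark far [560.  200.3  10. ] [617.5 218.2  10. ] mid [588.8 209.3  10. ] 60.2 17.22
slot48 [593.2 174.1  48. ] [608.6 178.5  48. ] mid [600.9 176.3  48. ] 16.0 15.99
walltop ext [574.1 167.6  48. ] [625.4 183.3  48. ] mid [599.8 175.5  48. ] 53.7 16.99
587 [136.82964225 148.08177172] [590.3 203.4  10. ]
[704.76904196 194.48186155 339.27369751]
```

```bash
python3 - <<'E'
from h import *
print(delta((609.7,137.3,262),16.2))
E
```

```text
(array([-0.0285, -0.1068,  0.0779]), np.float64(16.21), np.float64(0.01))
```

```bash
python3 -m jog '[-0.0095,-0.0356,0,0,-0.0095,-0.0356,0,0,-0.0095,-0.0356,0,0,0,0,0.035,0,0,0,0.035,0,0,0,0.008,0,0,0,0,0,0,0,0,0,0,0,0,0]'; python3 - <<'E'
from seg import *
c=cams.camera("wrist");save(c,"w13.png",None,1.5)
b=cams.camera("side");save(b,"sd13.png",(160,260,180,300),6)
a=cams.camera("scene");save(a,"s13.png",(130,230,220,340),6)
print(delta((609.7,137.3,201),16.2))
for A,p,r in yellow(c,(0,384,0,512),30): print(A,p.round(1),onz(c,p,10).round(1),r[2])
E
```

```text
clock: 19.6
ee_pos: [612.7, 137.5, 267.4]
ee_rot: [0.6, 0.8, 0.002, 0.002]
wrist_force: [0.1, 0.5, -3.9]
gripper_width: 35.3
(array([ 0.0009, -0.0027,  0.0658]), np.float64(16.21), np.float64(0.01))
365 [109.4 219.1] [570.7 197.4  10. ] 90.0
172 [108.5 280.5] [614.  210.7  10. ] 90.0
508 [178.1 252.4] [608.9 153.8  10. ] 4.085616588592529
2226 [279.3 253.6] [635.8  64.5  10. ] 90.0
```

View pics/w13.png

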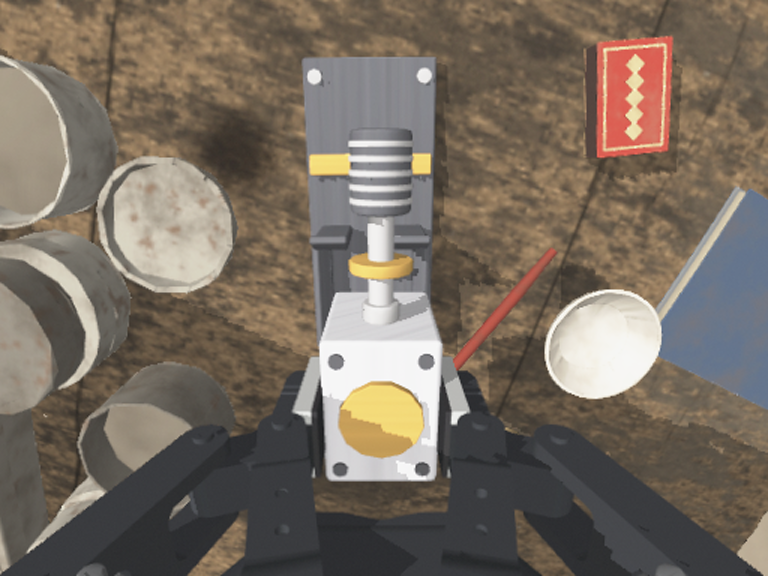

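View pics/sd13.png

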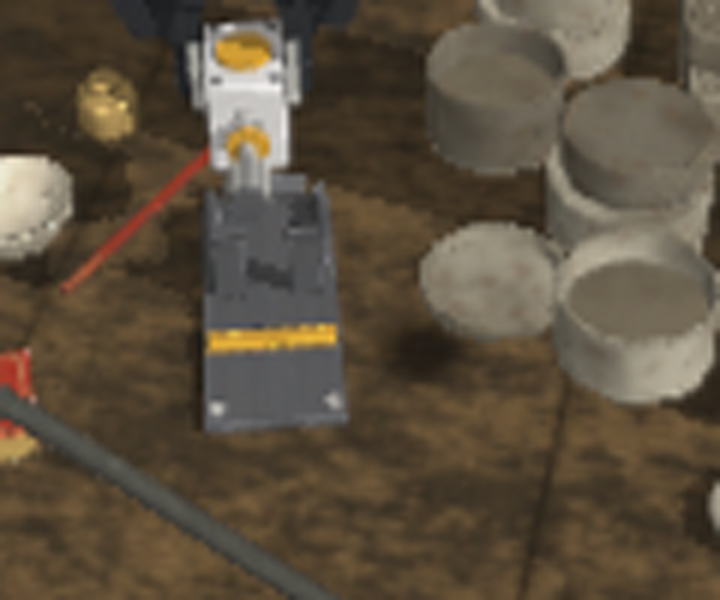

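View pics/s13.png

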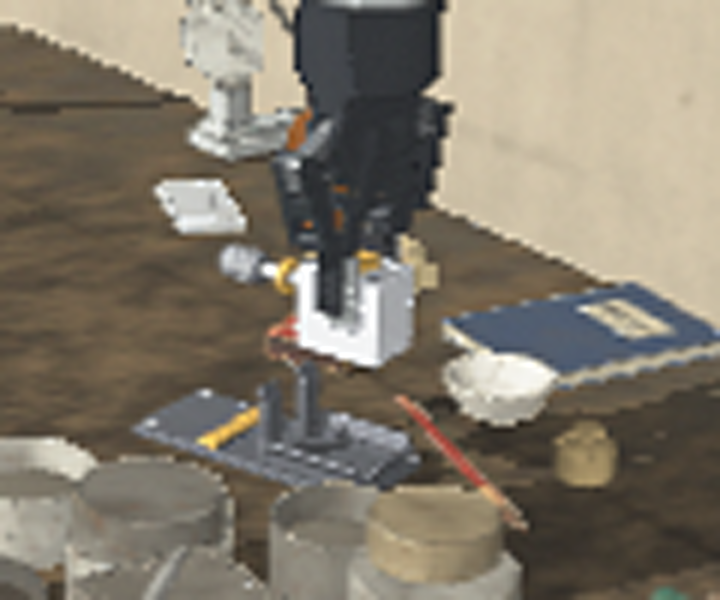

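```bash
python3 - <<'E'
from seg import *
c=cams.camera("wrist");s=robot.state();R=Ro.from_quat(s["ee_rot"]).as_matrix()
print(s["ee_pos"])
def W(x,y,z):
    P=onz(c,((y+.5)/1.5-.5,(x+.5)/1.5-.5),z); return P,R.T@(P-s["ee_pos"])
for n,x,y,z in [("FL",302,58,6),("FR",437,57,6),("scL",314,76,6),("scR",424,75,6),("markL far",309,154,10),("markR far",431,153,10),("markL near",310,175,10),("markR near",431,174,10),("wallL",311,240,48),("wallR",432,240,48)]:
    P,t=W(x,y,z);print(n,P.round(1),t.round(1))
E
```

```text
[612.09439869 137.02949252 266.47312686]
FL [545.1 240.9   6. ] [118.5 -36.  260.3]
FR [606.2 259.    6. ] [118.9  27.7 260.5]
scL [552.5 234.7   6. ] [110.5 -30.6 260.4]
scR [602.7 249.6   6. ] [110.9  21.8 260.5]
markL far [559.4 199.2  10. ] [ 74.5 -33.9 256.4]
markR far [616.5 216.2  10. ] [ 74.9  25.7 256.5]
markL near [562.3 189.6  10. ] [ 64.5 -33.8 256.4]
markR near [619.6 206.6  10. ] [ 64.9  26.  256.5]
wallL [573.9 167.   48. ] [ 39.5 -28.9 218.4]
wallR [623.8 181.4  48. ] [ 39.4  23.1 218.5]
```

```bash
python3 -m jog '[0,-0.003,0.01,0,0,0,0,0,0,0,0,0]'; python3 - <<'E'
from seg import *
c=cams.camera("wrist");save(c,"w14.png",(60,330,160,350),3);s=robot.state();R=Ro.from_quat(s["ee_rot"]).as_matrix()
print(s["ee_pos"])
for A,p,r in yellow(c,(0,160,180,350),30):
  P=onz(c,p,10); print(A,p.round(1),(R.T@(P-s["ee_pos"])).round(1),r)
E
```

```text
clock: 20.1
ee_pos: [607.9, 135.9, 253.9]
ee_rot: [0.6, 0.8, -0.001, -0.001]
wrist_force: [1.4, 0.5, -4.2]
gripper_width: 35.2
[608.21499143 135.94507415 254.34195984]
286 [110.1 222.5] [ 69.6 -21.5 244.4] ((223.0, 110.0), (14.0, 20.0), 90.0)
360 [110.  286.4] [ 69.7  22.9 244.3] ((286.0, 110.0), (14.0, 24.0), 90.0)
```

View pics/w14.png

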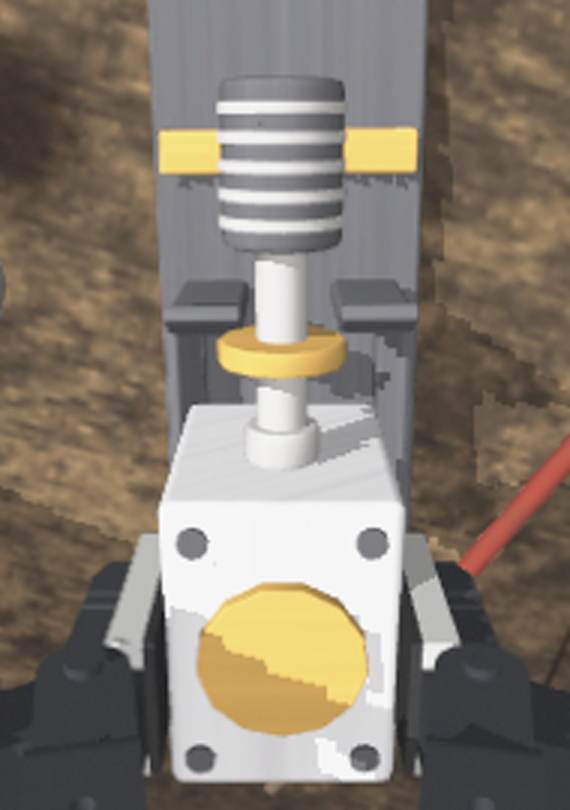

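```bash
python3 -m jog '[0,0.001,0,0,0,0,0,0,0,0,0,0,0,0,0,0,0,0,0,0]'; python3 - <<'E'
from seg import *
for i in range(3):
    c=cams.camera("wrist");s=robot.state();R=Ro.from_quat(s["ee_rot"]).as_matrix()
    print(s["ee_pos"],s["joint_velocities"].round(3))
    h=cv2.cvtColor(c["pixels"],cv2.COLOR_RGB2HSV)
    Y=[]
    m=np.zeros((384,512),bool)
    for A,p,r in yellow(c,(0,130,180,350),30): 
        (x,y),(w,hh),an=r; b=cv2.boxPoints(r); Y+= [b[:,0].min(),b[:,0].max()]
    t=[p for A,p,r in yellow(c,(230,330,180,350),1000)]
    mid=(min(Y)+max(Y))/2; P=onz(c,(110,mid),10); print(min(Y),max(Y),(R.T@(P-s["ee_pos"])).round(1),"tag",t)
E
```

```text
clock: 20.65
ee_pos: [609.5, 136.4, 255.1]
ee_rot: [0.6, 0.8, 0.0, 0.0]
wrist_force: [0.3, 0.6, -3.8]
gripper_width: 34.8
[609.49786389 136.37464826 255.03565358] [-0.    -0.     0.    -0.    -0.002  0.   ]
210.0 295.0 [ 69.5  -0.  245. ] tag [array([279.32675045, 253.6467684 ])]
[609.5058115  136.36501833 255.04480559] [0.001 0.001 0.001 0.    0.001 0.   ]
210.0 295.0 [ 6.95e+01 -1.00e-01  2.45e+02] tag [array([279.32675045, 253.6467684 ])]
[609.47843549 136.36020809 255.0117888 ] [-0.001  0.001 -0.001 -0.    -0.001 -0.   ]
210.0 295.0 [ 69.5  -0.  245. ] tag [array([279.32675045, 253.6467684 ])]
```

```bash
python3 -m jog '[0,0.0006,0.01,0,0,0,0.01,0,0,0,0.01,0,0,0,0.005,0,0,0,0,0]' && python3 -m jog '[0,0,0.006,0,0,0,0.006,0,0,0,0.004,0,0,0,0,0,0,0,0,0]'; python3 - <<'E'
from seg import *
c=cams.camera("wrist");save(c,"w15.png",(60,330,160,350),3)
b=cams.camera("side");save(b,"sd15.png",(160,260,180,300),6)
E
```

```text
clock: 21.3
ee_pos: [609.2, 136.4, 217.9]
ee_rot: [0.6, 0.8, -0.001, -0.001]
wrist_force: [-0.4, -0.1, -4.0]
gripper_width: 35.0
clock: 21.8
ee_pos: [610.0, 136.9, 203.7]
ee_rot: [0.6, 0.8, 0.0, -0.0]
wrist_force: [0.6, 3.3, -3.7]
gripper_width: 34.8
```

View pics/w15.png

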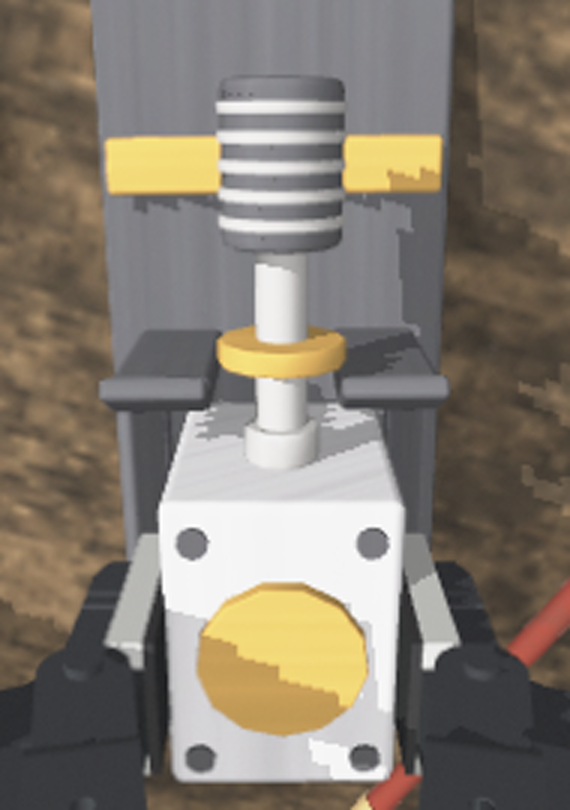

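View pics/sd15.png

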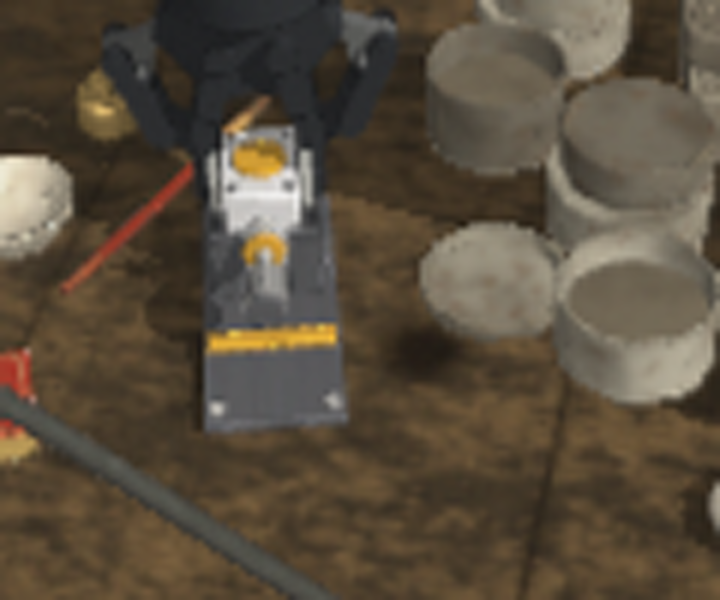

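```bash
python3 -m jog '[0.0005,-0.0008,0.002,0,0,0,0.001,0,0,0,0,0,0,0,0,0,0,0,0,0]' && python3 -m jog '[0,0,0.001,0,0,0,0.001,0,0,0,0,0,0,0,0,0]'
```

```text
clock: 22.4
ee_pos: [609.0, 136.8, 201.1]
ee_rot: [0.6, 0.8, -0.0, -0.0]
wrist_force: [-1.9, 1.0, -1.3]
gripper_width: 35.1
clock: 22.8
ee_pos: [609.2, 136.8, 201.0]
ee_rot: [0.6, 0.8, -0.001, -0.001]
wrist_force: [-6.1, 1.5, 9.7]
gripper_width: 34.9
```

```bash
python3 -m jog '[0,0,0,0,0,0,0,0,0,0,0,0,0,0,0,0]' 100 && python3 -m jog '[0,0,-0.02,0,0,0,-0.03,0,0,0,-0.04,0,0,0,0,0,0,0,0,0]' 0; python3 - <<'E'
from seg import *
c=cams.camera("wrist");save(c,"w16.png",None,1.5)
b=cams.camera("side");save(b,"sd16.png",(160,260,180,300),6)
a=cams.camera("scene");save(a,"s16.png",(150,230,230,330),7)
s=robot.state();print(s["ee_pos"],s["clock"])
for A,p,r in yellow(c,(0,384,0,512),30): print(A,p.round(1),onz(c,p,57).round(1),onz(c,p,36).round(1),onz(c,p,10).round(1),r)
E
```

```text
clock: 23.2
ee_pos: [609.5, 136.5, 199.0]
ee_rot: [0.601, 0.8, 0.0, 0.0]
wrist_force: [0.3, -0.3, -0.2]
gripper_width: 52.0
clock: 23.7
ee_pos: [610.0, 136.8, 290.8]
ee_rot: [0.6, 0.8, 0.001, 0.001]
wrist_force: [-0.7, -0.4, -0.0]
gripper_width: 85.0
[608.35009123 136.63512161 287.12655828] 23.85
297 [108.2 226.2] [574.3 200.3  57. ] [572.8 199.1  36. ] [571.  197.6  10. ] ((226.0, 108.0), (12.0, 24.0), 90.0)
305 [107.9 275.4] [605.4 209.5  57. ] [607.2 209.3  36. ] [609.3 209.   10. ] ((275.5, 108.0), (12.0, 23.0), 90.0)
168 [145.9 250.5] [596.6 180.7  57. ] [597.4 177.5  36. ] [598.5 173.5  10. ] ((250.5, 145.5), (7.0, 25.0), 90.0)
862 [207.8 251.4] [609.7 137.4  57. ] [611.9 129.7  36. ] [614.6 120.2  10. ] ((251.5, 208.0), (32.0, 33.0), 90.0)
```

View pics/w16.png

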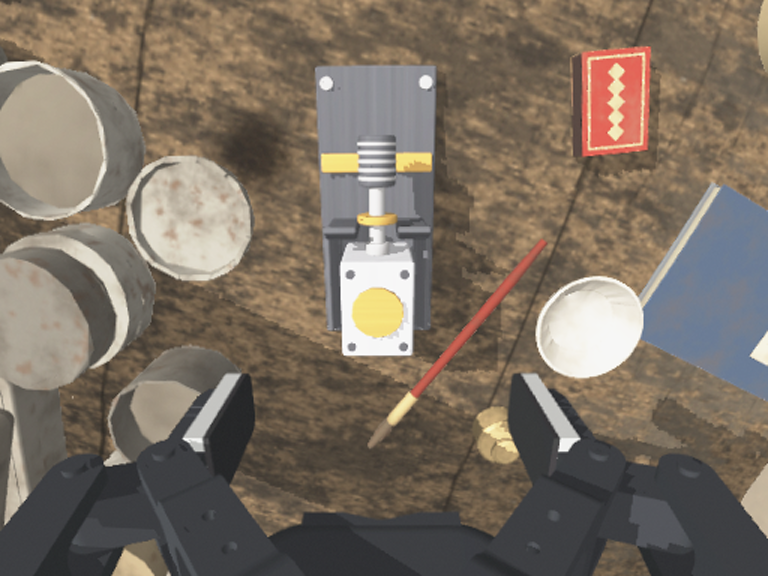

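View pics/sd16.png

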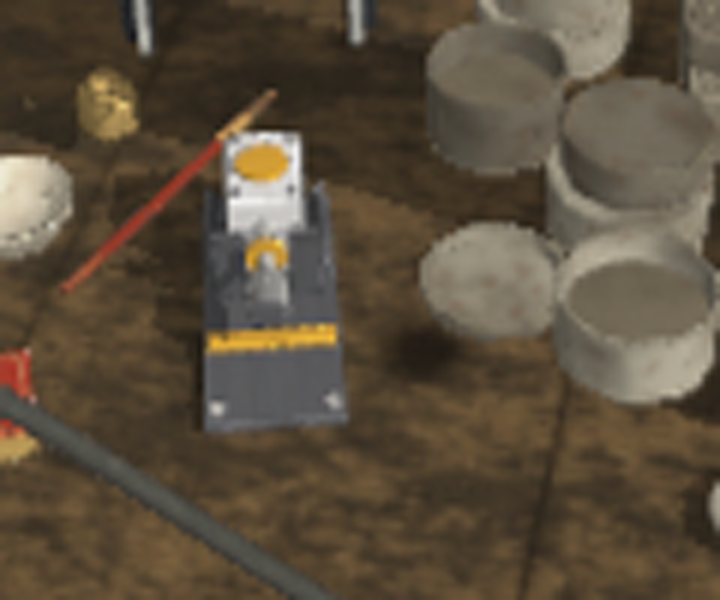

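View pics/s16.png

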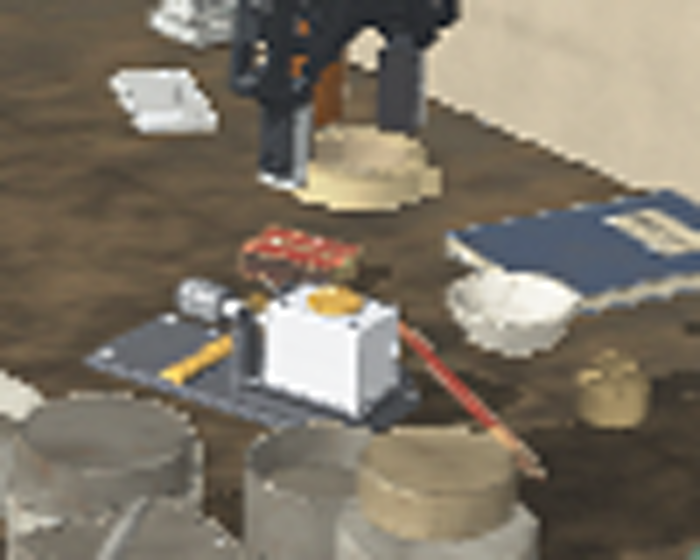

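```bash
python3 -m jog '[0,0,0,0,0,0,0,0]' 100; python3 - <<'E'
from seg import *
print(delta((589.9,205.6,193),16.2))
c=cams.camera("wrist");b=cams.camera("side");R=Ro.from_quat(robot.state()["ee_rot"]).as_matrix();e=robot.state()["ee_pos"]
save(c,"w17.png",(40,240,150,350),4)
t=[p for A,p,r in yellow(c,(180,240,200,300),500)]; print(t, onz(c,t[0],57))
y=[(A,p.round(1)) for A,p,r in yellow(b,(170,200,210,240),10)];print(y)
P,e2=tri(c,t[0],b,(186.8,223.7));print(P,e2)
# knob mid & mark
for A,p,r in yellow(c,(90,130,200,300),100): print(onz(c,p,10).round(1))
E
```

```text
clock: 24.05
ee_pos: [608.7, 136.7, 287.5]
ee_rot: [0.6, 0.8, -0.001, -0.001]
wrist_force: [0.4, 0.5, 0.1]
gripper_width: 59.1
(array([0.0714, 0.0014, 0.0945]), np.float64(16.2), np.float64(-0.0))
[array([210.14768884, 255.2378805 ])] [609.71972113 137.41585602  57.        ]
[(np.int32(44), array([186.7, 223.1]))]
[610.32368346 136.34373641  53.87747982] 0.5344510649255797
[571.1 197.7  10. ]
[609.4 208.9  10. ]
```

View pics/w17.png

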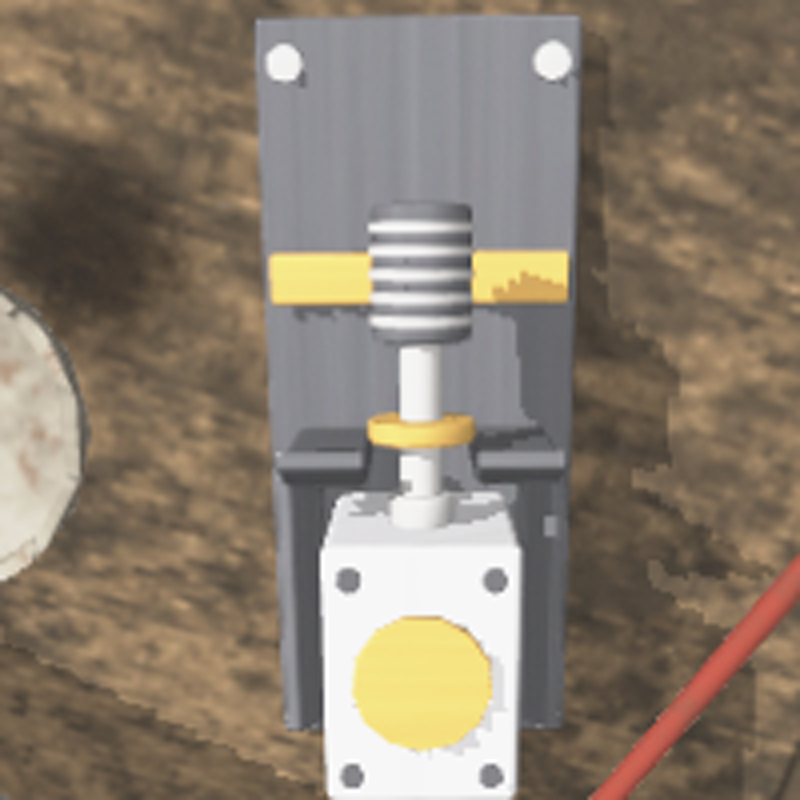

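```bash
python3 -m jog '[0.036,0.0007,0,0,0.036,0.0007,0,0,0,0,0.03,0,0,0,0.02,0,0,0,0,0,0,0,0,0]'; python3 - <<'E'
from seg import *
print(delta((589.9,205.6,193),16.2))
c=cams.camera("wrist");save(c,"w18.png",None,1.5)
E
```

```text
clock: 24.75
ee_pos: [590.3, 206.3, 238.6]
ee_rot: [0.6, 0.8, -0.0, -0.0]
wrist_force: [0.3, 0.0, 0.5]
gripper_width: 51.7
(array([-0.0005, -0.0005,  0.0456]), np.float64(16.19), np.float64(-0.01))
```

View pics/w18.png

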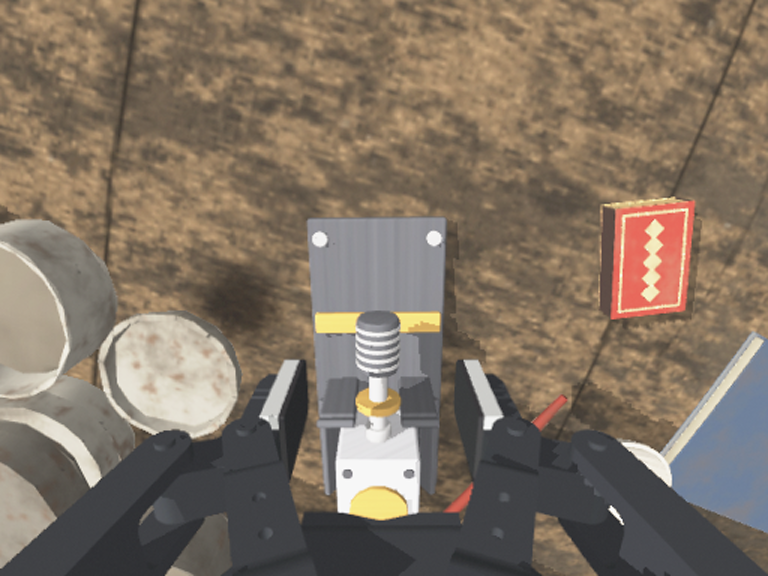

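```bash
python3 -m jog '[0,-0.0005,0.02,0,0,0,0.018,0,0,0,0.0075,0,0,0,0,0,0,0,0,0]' && python3 -m jog '[0,0,0,0,0,0,0,0,0,0,0,0,0,0,0,0,0,0,0,0,0,0,0,0]' 255; python3 - <<'E'
from seg import *
c=cams.camera("wrist");save(c,"w19.png",None,1.5)
b=cams.camera("side");save(b,"sd19.png",(160,260,180,300),6)
s=robot.state();print(s["ee_pos"],s["gripper_width"],s["wrist_force"])
E
```

```text
clock: 25.3
ee_pos: [590.7, 206.2, 194.8]
ee_rot: [0.601, 0.8, 0.001, 0.001]
wrist_force: [0.9, 0.1, 0.1]
gripper_width: 51.8
clock: 25.9
ee_pos: [590.2, 206.5, 194.2]
ee_rot: [0.6, 0.8, 0.0, 0.0]
wrist_force: [-1.6, 1.4, 4.7]
gripper_width: 16.1
[590.18489535 206.47071447 194.11661669] 16.094842016158417 [-1.71755541  1.47059772  5.50237346]
```

View pics/w19.png

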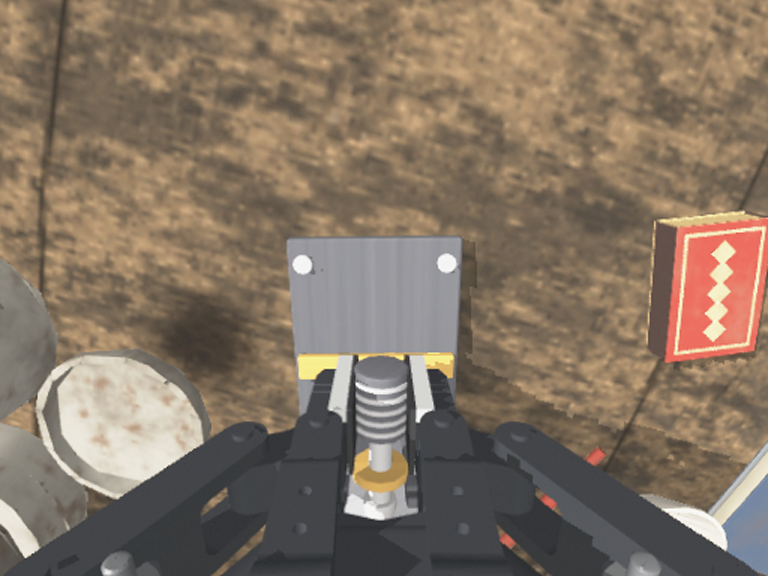

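View pics/sd19.png

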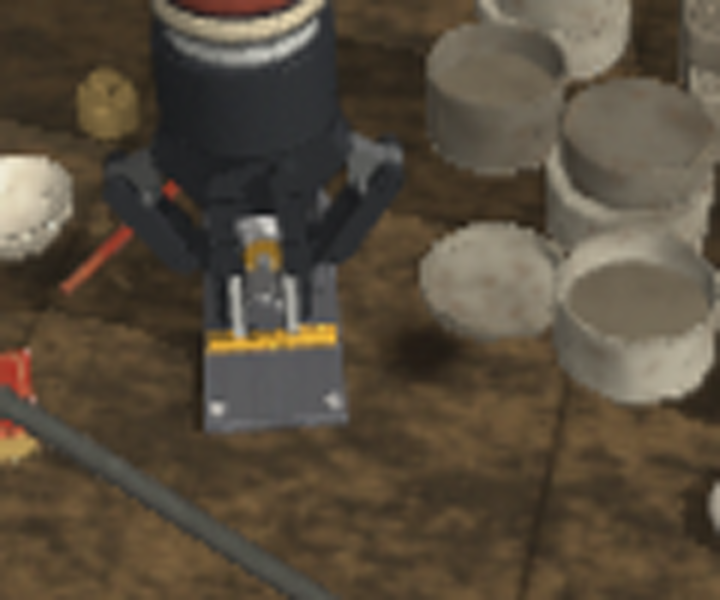

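```bash
python3 -m jog '[0.003,0,0,0,0.004,0,0,0,0.004,0,0,0,0.004,0,0,0,0.004,0,0,0,0.004,0,0,0,0,0,0,0,0,0,0,0]'; python3 - <<'E'
from seg import *
c=cams.camera("wrist");save(c,"w20.png",(200,384,160,350),4)
b=cams.camera("side");save(b,"sd20.png",(160,240,190,270),8)
a=cams.camera("scene");save(a,"s20.png",(170,230,240,310),8)
s=robot.state();print(s["ee_pos"],s["gripper_width"],s["wrist_force"],s["clock"])
E
```

```text
clock: 26.8
ee_pos: [583.6, 228.3, 193.5]
ee_rot: [0.6, 0.8, 0.0, 0.0]
wrist_force: [1.3, -4.1, 2.1]
gripper_width: 15.8
[583.66356583 228.09703879 193.5109915 ] 15.881509280491528 [ 1.55847733 -4.04907953  1.6581984 ] 26.95
```

View pics/w20.png

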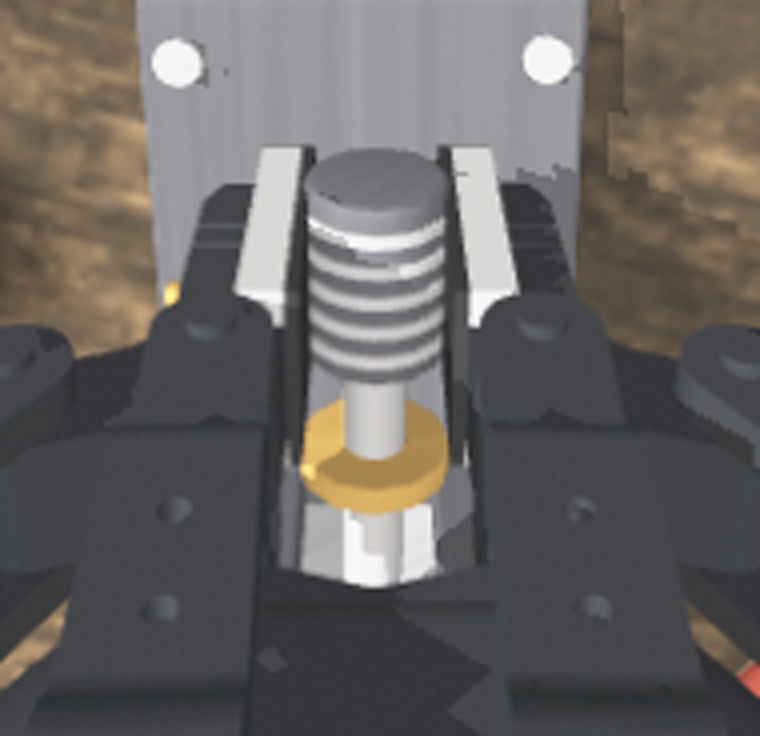

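View pics/sd20.png

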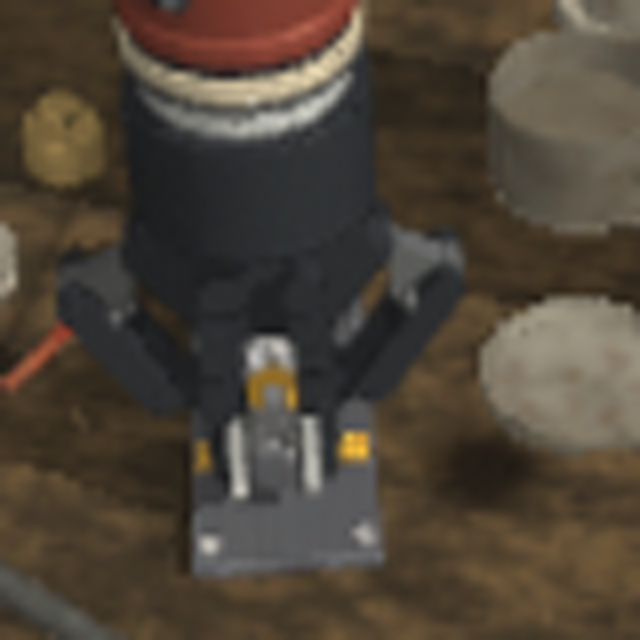

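View pics/s20.png

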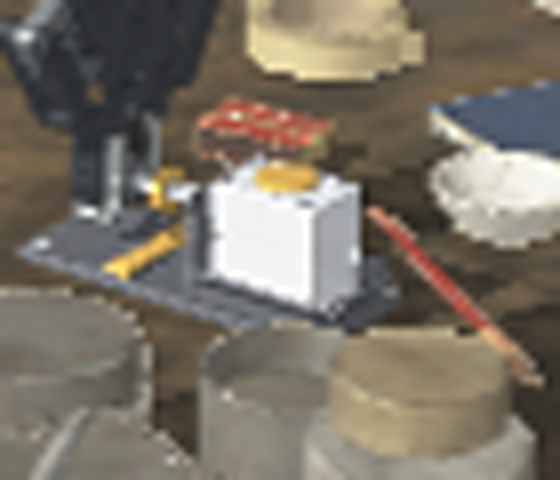

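```bash
cat > chk.py <<'E'
from seg import *
u=np.array([np.cos(np.radians(106.2)),np.sin(np.radians(106.2)),0]); v=np.array([-u[1],u[0],0])
def U(P): return float(P@u)
E
python3 - <<'E'
from chk import *
c=cams.camera("wrist")
def W(x,y,z): return onz(c,(200+(y+.5)/4-.5,160+(x+.5)/4-.5),z)
sc=(W(178,62,6)+W(548,60,6))/2
print("wrist: screws",sc.round(1)," collar front",W(375,443,36).round(1)," knob end",W(377,180,36).round(1))
print("mark from screws U",U(sc)-40.8,"collar centre U",U(W(375,443,36))-2, "knobend-40:",U(W(377,180,36))-40)
b=cams.camera("side");a=cams.camera("scene")
for n,k,off,col,ml,mr in [("side",b,(160,190),(272,388),None,None),("scene",a,(170,240),(166,190),(145,252),None)]:
    f=lambda x,y,z: onz(k,(off[0]+(y+.5)/8-.5,off[1]+(x+.5)/8-.5),z)
    print(n,"collar",f(*col,36).round(1),U(f(*col,36)), "mark", U((f(202,457,10)+f(355,443,10))/2) if n=="side" else U(f(145,252,10)))
print("mark U earlier",U(np.array([590.2,203.7,0])), "tcp U",U(robot.state()["ee_pos"]))
for n,k in [("side",b),("scene",a)]:
    for A,p,r in yellow(k,(170,230,200,310),4): print(n,A,p.round(1),"z36",round(U(onz(k,p,36)),1),"z10",round(U(onz(k,p,10)),1),onz(k,p,36).round(1))
E
```

```text
wrist: screws [578.6 241.2   6. ]  collar front [591.8 201.8  36. ]  knob end [581.3 238.8  36. ]
mark from screws U 29.449405791303704 collar centre U 26.717613730823075 knobend-40: 27.16247096951085
side collar [594.3 202.5  36. ] 28.622655199499036 mark 32.719647274038266
scene collar [592.3 202.2  36. ] 28.869536393672092 mark 32.33043709220482
mark U earlier 30.951272988040103 tcp U 56.23339283409376
side 10 [215.2 234.1] z36 58.4 z10 32.7 [559.6 223.3  36. ]
scene 9 [192.7 259.9] z36 33.1 z10 67.2 [594.4 207.1  36. ]
scene 22 [191.9 275.4] z36 -2.9 z10 29.7 [641.2 183.3  36. ]
scene 20 [201.5 257. ] z36 -0.7 z10 31.9 [544.2 157.4  36. ]
```

```bash
python3 -m jog '[0.003,0,0,0,0,0,0,0,0,0,0,0,0,0,0,0]'; python3 - <<'E'
from chk import *
th=np.linspace(0,2*np.pi,60)
s=robot.state();print(s["ee_pos"],U(s["ee_pos"]),s["wrist_force"],s["clock"])
# axis lateral
V0=np.array([590.2,203.7,0])@v
def draw(n,box,sc,dU):
    k=cams.camera(n); im=cv2.cvtColor(k["pixels"],cv2.COLOR_RGB2BGR)[box[0]:box[1],box[2]:box[3]]
    im=cv2.resize(im,None,fx=sc,fy=sc,interpolation=cv2.INTER_CUBIC)
    def pl(P,col):
        q=proj(k,P)-[box[2],box[0]]; q=((q+.5)*sc).round().astype(int); cv2.polylines(im,[q.reshape(-1,1,2)],False,col,1)
    base=lambda uu,vv,z: u*uu+v*vv+np.array([0,0,z])
    for uu in (30.95-5,30.95+5): pl([base(uu,V0-30,10),base(uu,V0+30,10)],(0,0,255))
    for o,col in ((-2,(255,0,0)),(2,(0,255,0))):
        pl([base(30.95+dU+o,V0+10*np.cos(t),36+10*np.sin(t)) for t in th],col)
    pl([base(30.95+40+dU,V0+9*np.cos(t),36+9*np.sin(t)) for t in th],(255,0,255))
    pl([base(80,V0-32,6),base(80,V0+32,6)],(255,255,0))
    cv2.imwrite(f"pics/ov_{n}.png",im)
draw("wrist",(200,384,160,350),4,0); draw("side",(180,240,200,260),10,0); draw("scene",(170,220,240,310),10,0)
E
```

```text
clock: 27.5
ee_pos: [582.7, 231.1, 193.5]
ee_rot: [0.6, 0.8, 0.0, 0.0]
wrist_force: [1.6, -3.8, 3.0]
gripper_width: 16.3
[582.73506202 231.14960532 193.50917882] 59.39360695528495 [ 1.57003462 -3.78269955  3.03403116] 27.5
```

View pics/ov_wrist.png

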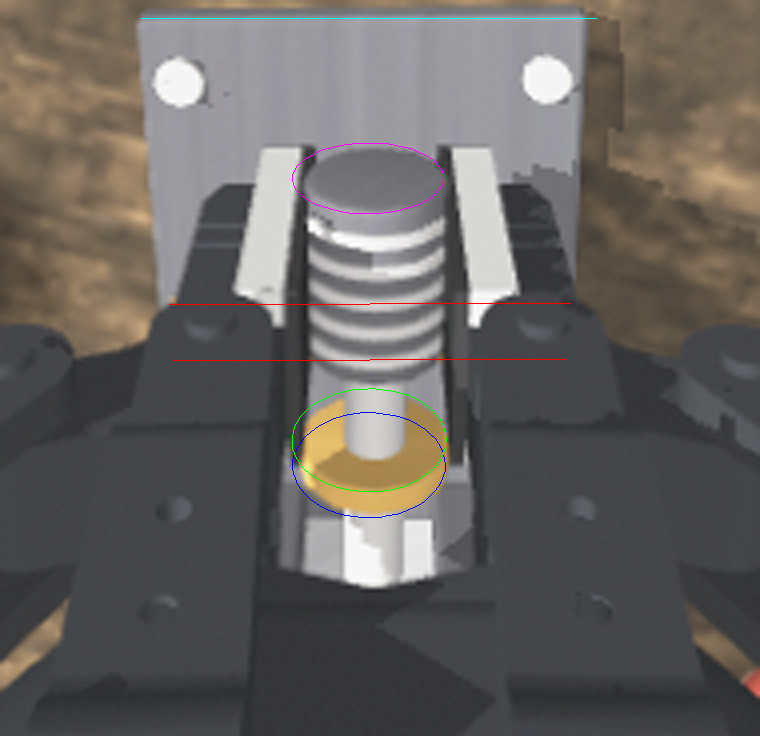

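View pics/ov_side.png

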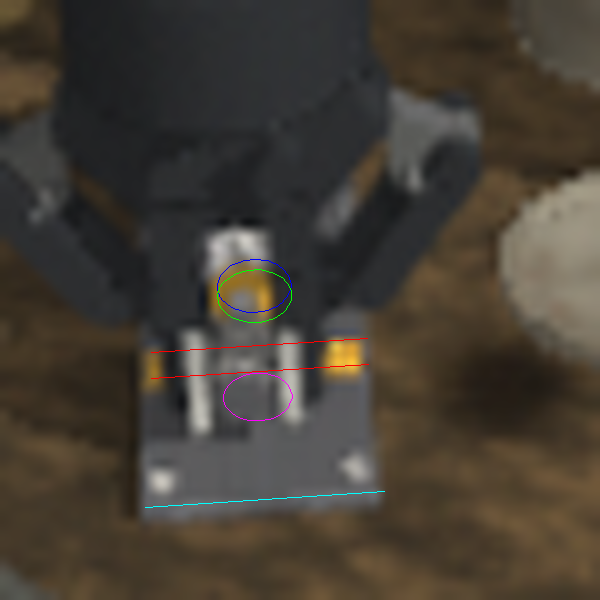

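View pics/ov_scene.png

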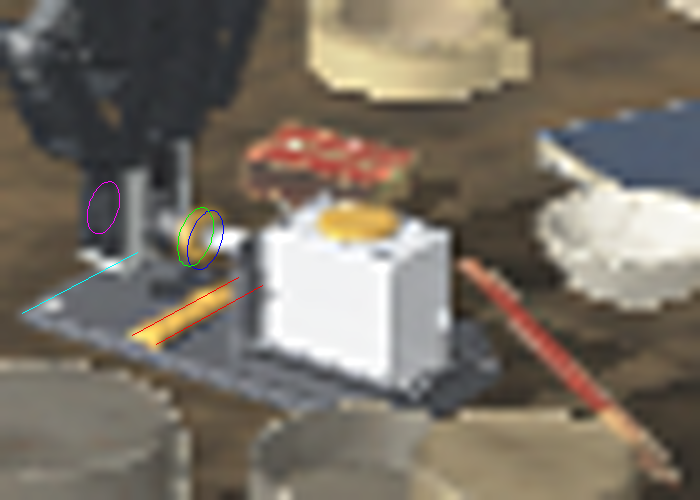

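```bash
python3 - <<'E'
from chk import *
c=cams.camera("wrist");save(c,"w21.png",(255,330,190,320),6)
s=robot.state();print(U(s["ee_pos"]),s["wrist_force"],s["clock"])
a=cams.camera("scene");save(a,"s21.png",(175,225,245,305),10)
for n in("wrist","scene","side"):
  if n=="side": cams.camera(n)
  for q in ("round_collar","mark_bar"):
    print(n,q,[(round(d["confidence"],2),np.round(d["position"],1)) for d in cams.spot_in(q,n)[:2]])
E
```

```text
59.34531030463924 [ 2.31412651 -3.80122582  1.02513007] 27.7
wrist round_collar [(0.9, array([282.3, 251.2]))]
wrist mark_bar []
scene round_collar [(0.58, array([189.5, 259.7])), (0.26, array([252.5, 346.7]))]
scene mark_bar [(0.43, array([205.8, 314.8]))]
side round_collar [(0.61, array([214. , 224.9]))]
side mark_bar []
```

View pics/w21.png

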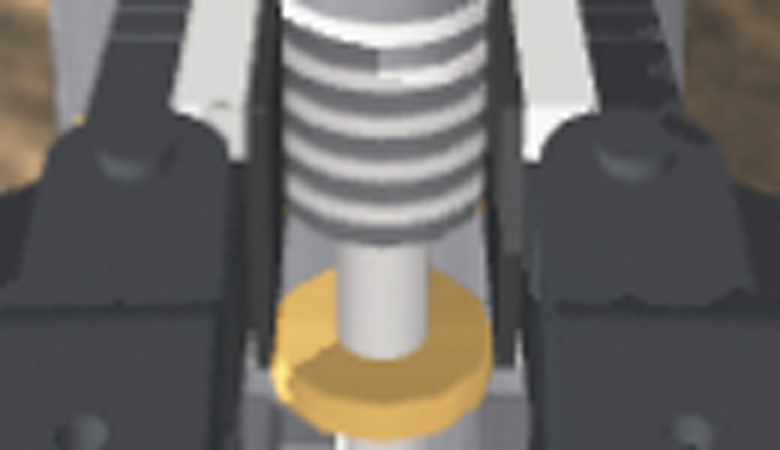

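View pics/s21.png

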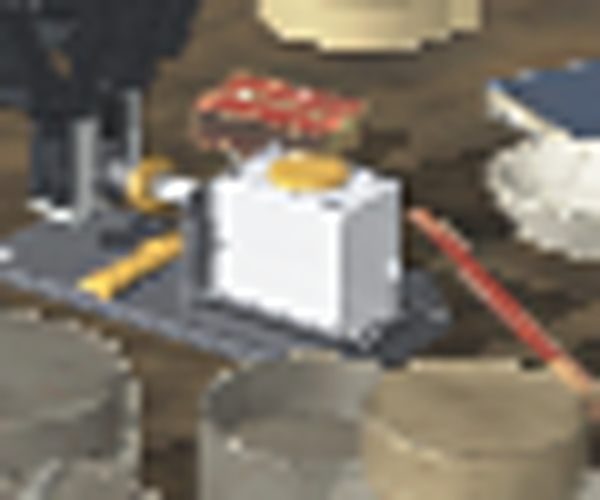

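```bash
python3 - <<'E'
from chk import *
c=cams.camera("wrist")
W=lambda x,y,z: onz(c,(255+(y+.5)/6-.5,190+(x+.5)/6-.5),z)
for y in (209,213): print("mark U",[round(U(W(x,y,10))+5,2) for x in (284,481)])
print("mark far-left end",U(W(78,118,10))-5)
# collar: rear rim bottom at row 438 -> point at z=26,U-2 ; front face bottom row 403 -> z=26,U+2 ; front face top row ~266 z=46
print("collar from rear bottom",U(W(382,438,26))+2,"front bottom",U(W(382,403,26))-2,"front top",U(W(350,266,45.5))-2)
E
```

```text
mark U [31.1, 31.06]
mark U [30.61, 30.57]
mark far-left end 31.816340416889346
collar from rear bottom 13.377018960809608 front bottom 13.609966594296509 front top 44.495316510958105
```

```bash
python3 - <<'E'
from chk import *
c=cams.camera("wrist")
W=lambda x,y,z: onz(c,(255+(y+.5)/6-.5,190+(x+.5)/6-.5),z)
for r in (10,9.66): print([round(x,2) for x in (U(W(382,438,36+r))+2,U(W(382,403,36+r))-2,U(W(350,266,36-r*.95))-2)])
s=robot.state();print(U(s["ee_pos"]),s["clock"])
E
```

```text
[31.74, 31.35, 29.83]
[31.43, 31.05, 30.08]
59.38187883104513 28.2
```

```bash
python3 - <<'E'
from chk import *
s=robot.state();print(U(s["ee_pos"]),s["gripper_width"],s["wrist_force"],s["clock"])
print(robot.hand_in())
E
```

```text
59.38187883104513 16.026840165304716 [ 2.07695757 -4.30833074  2.81883318] 28.2
the job is handed in; nothing more can be done
None
```

I handed the job in at 28.2 s, with the gripper still holding the knob and the collar over the brass ridge. No verdict is reported.

- **Reject tray:** the square-tag unit is flat in the tray, with its rod overhanging the wall. The wrist and side pictures after I let go confirmed this.
- **Test cradle:** the round-tag unit is seated with its rod out through the front slot. When it touched the nest floor, the arm's height was what full seating should give. It sits about 1.8 mm off the cradle's centre line, within the 3 mm play.
- **Collar on the mark:** I pulled the rod straight out by 25.8 mm at the knob, including about 5 mm of the housing sliding forward to the wall.
    - **Wrist camera:** it puts the collar at about 30.7 mm and the ridge at about 30.8 mm along the cradle. Individual readings of each spread by about 1 mm.
    - **Arm travel:** this agrees to within about 0.4 mm.
- **Hold:** the spring pull on the wrist read about 4 to 5 N, and the grip held steady at 16 mm.

**Checks that disagreed:** after the final move, the side picture suggested the collar was up to 4 mm short, and the scene picture suggested it was 3 to 4 mm too far. One pixel in either is about 3 to 4 mm, so I relied on the wrist camera and the arm. A two-camera estimate of the seated unit's tag height came out at 54 mm instead of 57, which I also put down to the coarse side view.

I saw no sign in the pictures that anything else on the bench had moved, though I did not measure those things again before handing in.

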